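# Turn a drilled plate over for deburring

## Task

The square aluminium plate has been drilled from its blue marked-out face and its back now has to be deburred. Slide it out flat over an open edge of the raised board until you can get under it, turn it over, lay it back on the board bare face up without letting it drop, and push it fully home into the corner between the back fence and the end stop. Leave the tools round the board where they lie.

Things in the scene. Friction and masses are not known exactly. Their poses are not given: they have to be found in the camera images.
- plate: Loose square aluminium mounting plate, 120 x 120 x 6 mm, 0.23 kg (varies), with a 30 mm bore in the middle and eight small holes. Too wide to grasp across. Origin: centre of the plate (mid thickness). z is normal to it and points out of the face that is dyed dark blue with scribed lines, which is up at the start; the other face is bare metal. x and y are parallel to its sides.
- board: Fixed raised plywood work board, 360 mm long (y), 240 mm deep (x), top surface 70 mm above the bench; top sheet 18 mm thick on two runners that stand 32 mm in from its left and right ends and 15 mm in from its front. Origin: centre of its underside, on the bench; x points to its back (away from the robot), y to its left, z up. Fence along the back, short stop on the right; left end and front are open.
- fence (a point): Foot of the fence's front face, mid length, on the board's top (board x = +100, y = 0 mm; axes as the board's). The fence is a wooden strip 20 mm wide and 18 mm high along the whole back edge.
- stop (a point): Foot of the stop's inner face, mid length (board x = +72, y = -162 mm; axes as the board's). The stop is a wooden strip 18 mm wide and 14 mm high on the right end of the board, 55 mm long from the fence forward; the rest of the right end is open.
- left_end (a point): Middle of the board's open left edge, at its top surface (board x = 0, y = +180, z = +70 mm; axes as the board's). Nothing is under the plate where it hangs out past it; the bench lies 70 mm lower.
- home (a point): Where the plate's centre has to end, fixed to the board: at board x = +40, y = -102, z = +73 mm, with the plate's sides parallel to the board's and its edges touching the fence and the stop.
- deburrer: Blue-handled deburring tool, 126 mm long, 15 mm high, lying on the bench near the right end of the board. Origin: centre of its underside. Leave it alone.
- mallet: Rubber mallet with wooden handle, 211 mm long, 55 mm high, lying on the bench to the left of the board. Origin: centre of its underside. Leave it alone.
- masking_tape: Roll of masking tape lying flat, 104 mm across, 24 mm high, to the right of the board. Origin: centre of its underside. Leave it alone.
- scriber: Steel scriber, 141 mm long, 10 mm thick, lying right of the board, nearer the robot. Origin: centre of its underside. Leave it alone.

How it is judged:
On the way, in this order (a step that is already met when the one before it is completed fails the run):
1. the plate, still flat and blue face up, reaches at least 12 mm out over an open edge of the board (angle between plate's own z axis and vertical below 0.15 rad and (y of plate in the frame of board above 0.132 m or y of plate in the frame of board below -0.132 m or x of plate in the frame of board below -0.072 m)), for 0.2 s.
2. the plate has been turned past upright, bare face upward (angle between plate's own z axis and vertical above 1.9 rad), for 0.1 s.
At the end, for the whole second after the job is handed in: The plate lies flat (within 3.5 degrees) on the board with its bare face up, at rest, its centre within 5 mm of the home point and its sides parallel to fence and stop within 3 degrees (angle between plate's own z axis and vertical above 3.08 rad and horizontal distance between plate and home below 0.005 m and z of plate in the frame of home between -0.003 and 0.003 m and (angle between the x axis of plate and the x axis of board, either way round below 0.05 rad or angle between the x axis of plate and the y axis of board, either way round below 0.05 rad) and linear speed of plate below 0.02 m/s); the robot touches nothing.
It fails at once if the plate falls off the board (z of plate in the frame of board below 0.05 m).
It fails at once if the plate is let drop: its centre moves faster than 0.7 m/s while less than 35 mm above the board top (z of plate in the frame of board below 0.105 m and linear speed of plate above 0.7 m/s).
It fails at once if a tool lying round the board is shifted by more than 30 mm (distance of any of deburrer, mallet, masking_tape, scriber from where it was at the start of the episode above 0.03 m).
It also fails if it takes over 72 s, if anything falls off the work surface, if the arm or the gripper's body presses on something with over 40 N, if the wrist force passes 120 N, or if a joint passes its speed limit or range.

## Robot

A 6-joint arm with a two-finger parallel gripper is mounted at the origin on the work surface; the furniture and walls round the work are solid. World frame = base frame: x ahead of the robot, y to its left, z up, the work surface at z = 0. Lengths are in m, angles in rad, forces in N, time in s.
With the tool pointing down it reaches from about 0.225 to 0.875 m from the base axis. Payload 3.4 kg.
Tool frame: the origin (TCP) lies at the very end of the fingers, on their centre line; the grasp point (between the pads) lies behind it (manip.tcp_to_grasp is the z of the grasp point in the tool frame, in m); z points along the fingers, y is the direction in which the jaws open and shut (so a half turn about z gives the same grasp; the last joint's range is limited). The gripper opens to 85 mm and grips with 20 to 120 N. Pads are 22 mm wide; open, the fingers measure 114 mm over their backs; the gripper's body (76 mm by 85 mm) begins 54 mm behind the grasp point. The pads swing forward as they close: fully open they stand 13 mm farther back than shut.
Start: joints at [1.182, 0.276, 1.505, -0, 1.361, -0.121], TCP at [0.152, 0.555, 0.209] pointing down, gripper open.
Joint ranges: [-2.89, 2.89], [-0.75, 2.08], [0.22, 2.7], [-1.18, 4.32], [0.11, 2.71], [-2.7, 2.7]. Speed limits (rad/s): [2.57, 2.57, 3.14, 3.14, 3.14, 3.14].

## Interface

Orientations are given as a unit quaternion [w, x, y, z].
In Python, from rig import manip, eyes gives the robot as it stands.
- The arm moves only by the tool servo_tool, never from a script. Its argument "increments" is a list of rows, each an object with "slide": the shift along the tool's x, y, z in m, a list of three; "spin": the turn about the tool's z in degrees. A call has 1 to 8 rows; each row shifts and turns the commanded pose from where the row before left it, along the tool's axes as they then stand; what a row does not reach is not made up. A row lasts 1/10 s, in which the tool goes at most 50 mm and 8.59 degrees, less where a joint would pass 70% of its speed; a pose out of reach is approached as far as the arm can. A call is refused whole if a number of a shift passes 0.05 or a number of a turn 8.59, either way. A call with a gripper value outside its range is refused whole. "hand" is the opening, from 0 (shut) to 1 (fully open), set as the call begins (left out, the last holds). The fingers move at their own pace and stop on an object; "newtons" is the grip in N (left out, the last holds). Time passes only in rows, so rows that do not move let the fingers close. It gives the time, the measured TCP pose, the force and the opening at its end, in the units of the state.
- manip.get_state(): the state, without advancing time (a new reading comes with each control period).
- eyes.get_image(name): name is "side" or "top" or "wrist"; returns the picture (480x640x3 uint8, blue, green, red); there is no depth.
- eyes.calibration(name): a dict with "fx", "fy", "cx", "cy" (pixels), "rvec" (rotation vector, rad) and "tvec" (3), from world to camera coordinates, as OpenCV has them; the wrist camera has in their place "hand_eye" (4x4, takes a point from camera to tool coordinates, whose origin is the TCP and whose axes are the flange's). Camera axes: x right, y down, z forward; pixel columns grow to the right and rows downward; lengths in m; the calibration is good to about 2 mm. A picture is of the moment at which its call begins: read the wrist's pose just before it. calibration takes no time and is no camera call.
- manip.sign_off(): hands the job in, once; it reports no verdict.
The state is a dict: "clock": time; "qpos": joint angles; "qd": joint speeds; "effort": joint torques, N m; "position": TCP position; "ee_rot": TCP orientation; "contact_force": force on the tool from outside, world axes, zero at the start; "moment": the same for the moment, N m; "width": finger opening in m.
Only numpy, scipy, OpenCV 4.12 (cv2) and the standard library are available. Lean on these libraries where they do the work, as an engineer would, in place of code of your own. Each camera call takes 0.05 s, during which the arm holds its last target.

## Working session

There is one attempt and no reset: what is moved stays moved. The work goes in short steps, Python scripts to look and compute and a tool call to move; the robot and the scene stay as the last step left them, time stands still between calls to the robot, and variables do not carry over. Pictures are saved under pics/ and viewed, and the job is handed in when it is done.

Besides the shell and the picture viewer there is one more tool, called as name(argument=value, ...) on one line, values as JSON. servo_tool: Moves the arm, as the interface text tells. Its arguments: {"type":"object","properties":{"increments":{"type":"array","items":{"type":"object","properties":{"slide":{"type":"array","items":{"type":"number"}},"spin":{"type":"number"}}}},"hand":{"type":"number"},"newtons":{"type":"number"}},"required":["increments"]}

```bash
ls; mkdir -p pics
python3 - <<'E'
from rig import manip, eyes
import cv2
print(manip.get_state(), manip.tcp_to_grasp)
for n in ("side","top","wrist"):
    print(n, eyes.calibration(n))
    cv2.imwrite(f"pics/{n}0.png", eyes.get_image(n))
E
```

```text
pics
{'clock': 0.0, 'qpos': array([ 1.18199797e+00,  2.76614595e-01,  1.50614021e+00,  2.92565730e-05,
        1.36069828e+00, -1.21019559e-01]), 'qd': array([ 1.32158408e-03, -1.80928038e-03, -7.88598056e-05, -1.16426517e-03,
       -3.48182336e-04,  2.00847359e-03]), 'effort': array([ 4.46206031e-04, -4.16768503e+01, -2.45811260e+01,  1.39409835e-04,
        1.10414889e-02, -1.17585293e-05]), 'position': array([0.15192723, 0.55397555, 0.20842575]), 'ee_rot': array([-2.48402399e-04,  1.33492713e-01,  9.91049358e-01, -8.96550703e-04]), 'contact_force': array([ 0.73484301, -0.9401773 , -0.00254025]), 'moment': array([-0.0858976 ,  0.00947374,  0.01819568]), 'width': 0.0855032144205119} -0.0187
side {'fx': 618.2372575468646, 'fy': 618.2372575468646, 'cx': 314.14642551141367, 'cy': 237.27433552818647, 'rvec': array([ 2.12104899, -1.43652163,  0.47369537]), 'tvec': array([-0.13503461,  0.47357455,  1.10811472])}
top {'fx': 494.35287678972617, 'fy': 494.35287678972617, 'cx': 327.11952360065555, 'cy': 237.35860123942433, 'rvec': array([ 2.19857113, -2.1896418 ,  0.04925321]), 'tvec': array([0.10409099, 0.52895209, 1.20184517])}
wrist {'fx': 369.4250773252678, 'fy': 369.4250773252678, 'cx': 324.3112170526928, 'cy': 238.97410727626726, 'hand_eye': array([[-1.34302780e-03, -9.46070595e-01, -3.23957751e-01,
         8.43949299e-02],
       [ 9.99998506e-01, -1.62325873e-03,  5.94804587e-04,
         4.41202588e-04],
       [-1.08859438e-03, -3.23956468e-01,  9.46071362e-01,
        -1.65942274e-01],
       [ 0.00000000e+00,  0.00000000e+00,  0.00000000e+00,
         1.00000000e+00]])}
```

View pics/top0.png

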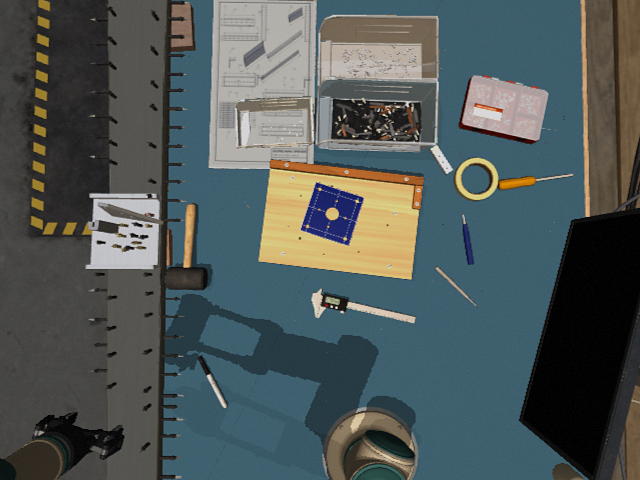

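View pics/side0.png

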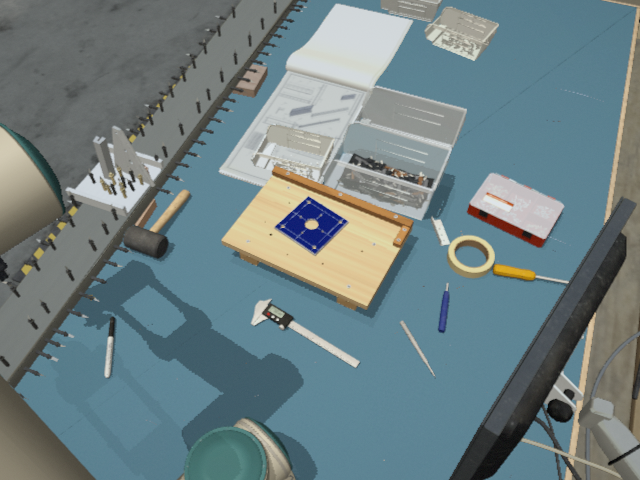

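View pics/wrist0.png

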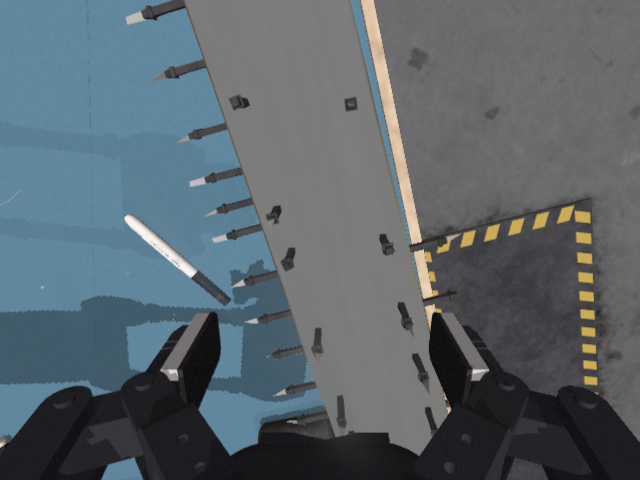

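```bash
cat > h.py <<'E'
from rig import manip, eyes
import cv2, numpy as np
from scipy.spatial.transform import Rotation as R
def cam(n):
    c=eyes.calibration(n); K=np.array([[c['fx'],0,c['cx']],[0,c['fy'],c['cy']],[0,0,1]])
    if n=='wrist':
        s=manip.get_state(); q=s['ee_rot']; T=np.eye(4); T[:3,:3]=R.from_quat(np.r_[q[1:],q[0]]).as_matrix(); T[:3,3]=s['position']
        M=T@c['hand_eye']; Rw=M[:3,:3]; o=M[:3,3]
    else:
        Rm=cv2.Rodrigues(c['rvec'])[0]; Rw=Rm.T; o=-Rm.T@c['tvec']
    return K,Rw,o
def ray(n,uv,z):
    K,Rw,o=cam(n); uv=np.atleast_2d(uv).astype(float)
    d=(Rw@np.linalg.inv(K)@np.c_[uv,np.ones(len(uv))].T).T
    return o+d*((z-o[2])/d[:,2])[:,None]
def proj(n,P):
    K,Rw,o=cam(n); p=(K@(Rw.T@(np.atleast_2d(P)-o).T)).T
    return p[:,:2]/p[:,2:]
E
python3 - <<'E'
from h import *
for n in ("top","side"):
    im=cv2.imread(f"pics/{n}0.png"); hsv=cv2.cvtColor(im,cv2.COLOR_BGR2HSV)
    blue=cv2.inRange(hsv,(112,120,60),(130,255,255))
    cs=cv2.findContours(blue,0,2)[0]; c=max(cs,key=cv2.contourArea); h=cv2.convexHull(c)
    r=cv2.approxPolyDP(h,0.04*cv2.arcLength(h,True),True)[:,0]
    w=ray(n,r,.076)[:,:2]; print(n,'blue',r.tolist(),w.round(4).tolist(),w.mean(0), [np.linalg.norm(w[i]-w[i-1]).round(4) for i in range(len(w))])
    wood=cv2.inRange(hsv,(10,60,120),(30,220,255)); wood|=blue
    wood=cv2.morphologyEx(wood,cv2.MORPH_CLOSE,np.ones((7,7)))
    cs=cv2.findContours(wood,0,2)[0]
    for c in sorted(cs,key=cv2.contourArea)[::-1][:3]: print(cv2.contourArea(c), cv2.boundingRect(c))
    cv2.imwrite(f"pics/wood_{n}.png",wood)
    crop=im[140:310,200:440] ; cv2.imwrite(f"pics/crop_{n}.png",cv2.resize(crop,None,fx=3.3,fy=3.3,interpolation=cv2.INTER_CUBIC))
E
```

```text
top blue [[316, 183], [362, 198], [347, 244], [301, 229]] [[0.6529, 0.1325], [0.6179, 0.0247], [0.5101, 0.0596], [0.5447, 0.167]] [0.58141637 0.09595783] [np.float64(0.1135), np.float64(0.1133), np.float64(0.1133), np.float64(0.1128)]
15589.5 (258, 160, 166, 120)
1364.0 (455, 158, 43, 42)
1235.0 (328, 413, 86, 67)
side blue [[308, 197], [346, 221], [315, 252], [276, 227]] [[0.6511, 0.1312], [0.6165, 0.0243], [0.5107, 0.0573], [0.5425, 0.1644]] [0.58019535 0.09428772] [np.float64(0.1135), np.float64(0.1123), np.float64(0.1108), np.float64(0.1117)]
14867.5 (222, 166, 192, 144)
1809.5 (448, 236, 88, 44)
777.5 (565, 312, 31, 168)
```

View pics/crop_top.png

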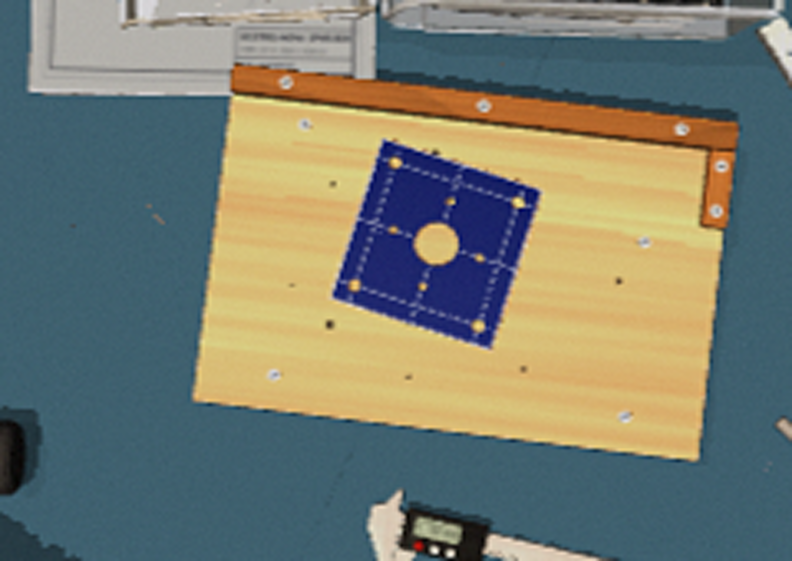

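View pics/crop_side.png

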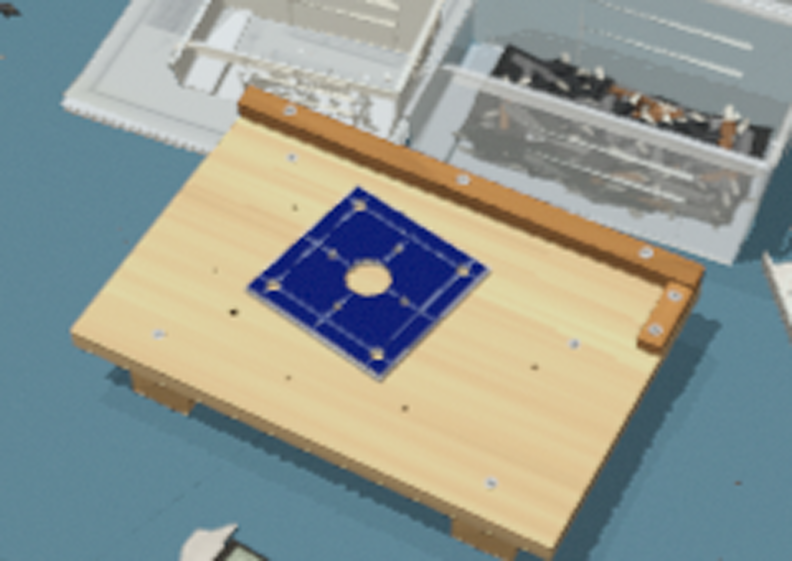

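```bash
cat > board.py <<'E'
from h import *
def line(n,pts,z):
    w=ray(n,pts,z)[:,:2]; vx,vy,x,y=cv2.fitLine(w.astype(np.float32),cv2.DIST_HUBER,0,1e-4,1e-4).ravel()
    return np.array([vx,vy]),np.array([x,y])
if __name__=="__main__":
    print('cams',cam('top')[2],cam('side')[2])
    im=cv2.imread("pics/top0.png"); g=cv2.cvtColor(im,cv2.COLOR_BGR2HSV)
    wood=cv2.imread("pics/wood_top.png",0)
    L=[]; 
    for v in range(178,255):
        L.append((np.flatnonzero(wood[v,240:430])[0]+240-.5,v))
    F=[]
    for u in range(266,405):
        F.append((u,np.flatnonzero(wood[200:300,u])[-1]+200+.5))
    Rr=[]
    for v in range(215,272):
        Rr.append((np.flatnonzero(wood[v,240:430])[-1]+240+.5,v))
    ls={}
    for k,p in (('L',L),('F',F),('R',Rr)):
        d,o=line('top',p,.07); ls[k]=(d,o); print(k,d,o,np.degrees(np.arctan2(d[1],d[0])))
    def X(a,b):
        (d1,o1),(d2,o2)=ls[a],ls[b]; t=np.linalg.solve(np.c_[d1,-d2],o2-o1); return o1+d1*t[0]
    A,B=X('L','F'),X('R','F'); print('FL',A,'FR',B,np.linalg.norm(A-B))
    # fence front-foot edge: transitions from dark orange to light wood per column, top
    s=g[:,:,1].astype(int)
    P=[]
    for u in range(275,408):
        col=g[155:200,u]; m=(col[:,0]<17)&(col[:,1]>170)
        idx=np.flatnonzero(m)
        if len(idx): P.append((u,idx[-1]+155+.5))
    d,o=line('top',P,.07); print('fence foot',d,o,np.degrees(np.arctan2(d[1],d[0])),'dist to FL',abs(np.cross(d,A-o)))
E
python3 board.py
```

```text
cams [0.46841099 0.10051848 1.2270062 ] [-0.21560466 -0.24048093  1.16880665]
L [ 0.9932047 -0.1163803] [0.5754897 0.255631 ] -6.6832447
F [0.11497106 0.99336886] [0.4489265  0.08732879] 83.39804
R [ 0.99348503 -0.1139627 ] [ 0.5133781  -0.10017076] -6.5437984
FL [0.46983838 0.26801085] FR [ 0.42835438 -0.09041769] 0.3608212
fence foot [0.11554526 0.9933022 ] [0.67146385 0.073933  ] 83.36492 dist to FL 0.22269979board.py:31: DeprecationWarning: Arrays of 2-dimensional vectors are deprecated. Use arrays of 3-dimensional vectors instead. (deprecated in NumPy 2.0)
  d,o=line('top',P,.07); print('fence foot',d,o,np.degrees(np.arctan2(d[1],d[0])),'dist to FL',abs(np.cross(d,A-o)))
```

servo_tool(increments=[{"slide": [-0.0345, -0.0265, 0]}, {"slide": [-0.0345, -0.0265, 0]}, {"slide": [-0.0345, -0.0265, 0]}, {"slide": [-0.0345, -0.0265, 0]}, {"slide": [-0.0345, -0.0265, 0]}, {"slide": [-0.0345, -0.0265, 0]}, {"slide": [-0.0345, -0.0265, 0]}, {"slide": [-0.0345, -0.0265, 0]}], hand=0.6)

```text
$.increments[0]: bad value
```

servo_tool(increments=[{"slide": [-0.0345, -0.0265, 0]}, {"slide": [-0.0345, -0.0265, 0]}, {"slide": [-0.0345, -0.0265, 0]}, {"slide": [-0.0345, -0.0265, 0]}, {"slide": [-0.0345, -0.0265, 0]}, {"slide": [-0.0345, -0.0265, 0]}, {"slide": [-0.0345, -0.0265, 0]}, {"slide": [-0.0345, -0.0265, 0]}])

```text
$.increments[0]: bad value
```

servo_tool(increments=[{"spin": 8.5, "slide": [0, 0, 0]}, {"spin": 8.5, "slide": [0, 0, 0]}, {"spin": 8.5, "slide": [0, 0, 0]}, {"spin": 8.5, "slide": [0, 0, 0]}, {"spin": 8.5, "slide": [0, 0, 0]}])

```text
clock: 0.65
position: [0.1521, 0.5543, 0.2089]
ee_rot: [0.0, 0.486, 0.874, -0.0]
contact_force: [-0.9, 0.8, 0.3]
width: 0.0855
```

servo_tool(increments=[{"spin": 8.5, "slide": [0, 0, 0]}, {"spin": 8.5, "slide": [0, 0, 0]}, {"spin": 8.5, "slide": [0, 0, 0]}, {"spin": 8.5, "slide": [0, 0, 0]}, {"spin": 4.8, "slide": [0, 0, 0]}])

```text
clock: 1.15
position: [0.1521, 0.5543, 0.2089]
ee_rot: [0.0, 0.748, 0.663, -0.0]
contact_force: [-0.5, -0.6, -0.9]
width: 0.0855
```

servo_tool(increments=[{"slide": [-0.0313, 0.0303, 0], "spin": 0}, {"slide": [-0.0313, 0.0303, 0], "spin": 0}, {"slide": [-0.0313, 0.0303, 0], "spin": 0}, {"slide": [-0.0313, 0.0303, 0], "spin": 0}, {"slide": [-0.0313, 0.0303, 0], "spin": 0}, {"slide": [-0.0313, 0.0303, 0], "spin": 0}, {"slide": [-0.0313, 0.0303, 0], "spin": 0}, {"slide": [-0.0313, 0.0303, 0], "spin": 0}], hand=0.6)

```text
clock: 1.95
position: [0.3646, 0.2762, 0.2093]
ee_rot: [-0.0, 0.747, 0.665, 0.0]
contact_force: [0.1, 0.3, 0.1]
width: 0.0517
```

servo_tool(increments=[{"slide": [-0.0313, 0.0303, 0], "spin": 0}, {"slide": [-0.0313, 0.0303, 0], "spin": 0}, {"slide": [-0.0313, 0.0303, 0], "spin": 0}, {"slide": [-0.0313, 0.0303, 0], "spin": 0}, {"slide": [-0.0313, 0.0303, 0], "spin": 0}, {"slide": [-0.0313, 0.0303, 0], "spin": 0}, {"slide": [-0.0313, 0.0303, 0], "spin": 0}, {"slide": [-0.0313, 0.0303, 0], "spin": 0}])

```text
clock: 2.75
position: [0.5764, -0.0006, 0.209]
ee_rot: [-0.0, 0.747, 0.665, -0.0]
contact_force: [-0.5, 0.0, 0.6]
width: 0.0509
```

Run:
```python
from h import *
s=manip.get_state(); print(s['clock'],s['position'],s['ee_rot'],s['qpos'],s['width'])
cv2.imwrite("pics/side1.png",eyes.get_image("side")); cv2.imwrite("pics/wrist1.png",eyes.get_image("wrist"))
```

```text
2.75 [ 5.76432789e-01 -5.72904468e-04  2.08997297e-01] [-3.01074862e-04  7.47017284e-01  6.64804548e-01 -3.16884161e-05] [-1.21918784e-01  2.78501430e-01  1.50200426e+00  3.58021317e-04
  1.36158089e+00 -5.66127091e-03] 0.05087623295834456
```

View pics/wrist1.png

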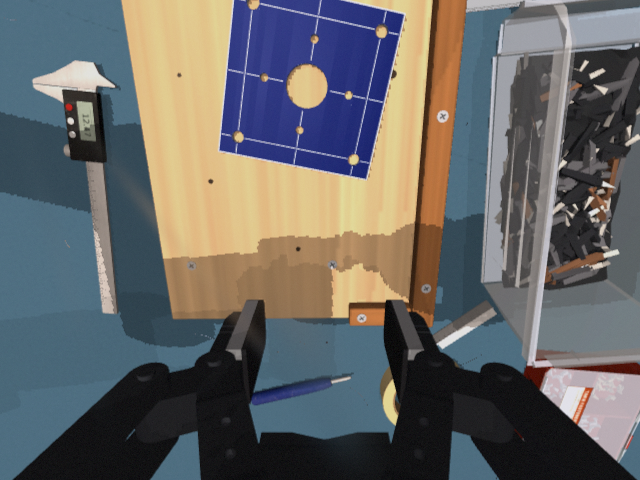

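View pics/side1.png

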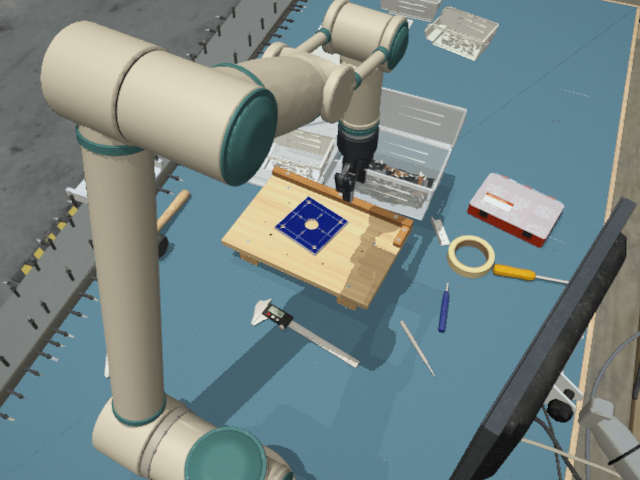

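servo_tool(increments=[{"slide": [0, 0, 0.04], "spin": 0}, {"slide": [0, 0, 0.04], "spin": 0}, {"slide": [0, 0, 0.04], "spin": 0}, {"slide": [0, 0, 0.01], "spin": 0}, {"slide": [0, 0, 0], "spin": 0}])

```text
clock: 3.35
position: [0.5742, 0.0016, 0.0779]
ee_rot: [-0.002, 0.747, 0.665, -0.001]
contact_force: [-0.1, -0.1, 0.6]
width: 0.0511
```

servo_tool(increments=[{"slide": [0, 0, 0.003], "spin": 0}, {"slide": [0, 0, 0.003], "spin": 0}])

```text
clock: 3.55
position: [0.5776, 0.001, 0.0754]
ee_rot: [0.002, 0.747, 0.665, 0.002]
contact_force: [0.0, 0.9, 0.6]
width: 0.0514
```

servo_tool(increments=[{"slide": [0, 0, 0.002], "spin": 0}])

```text
clock: 3.65
position: [0.5769, 0.001, 0.0728]
ee_rot: [0.001, 0.747, 0.665, 0.001]
contact_force: [-0.8, -1.1, 0.4]
width: 0.0513
```

servo_tool(increments=[{"slide": [0, 0, 0.002], "spin": 0}])

```text
clock: 3.75
position: [0.5764, 0.001, 0.0702]
ee_rot: [0.001, 0.747, 0.665, 0.001]
contact_force: [-0.1, -1.1, 0.9]
width: 0.0509
```

servo_tool(increments=[{"slide": [0, 0, 0.001], "spin": 0}, {"slide": [0, 0, 0], "spin": 0}])

```text
clock: 3.95
position: [0.5757, 0.001, 0.0684]
ee_rot: [0.0, 0.747, 0.665, 0.0]
contact_force: [0.5, -1.0, -1.2]
width: 0.0511
```

servo_tool(increments=[{"slide": [0, 0, 0.001], "spin": 0}, {"slide": [0, 0, 0], "spin": 0}])

```text
clock: 4.15
position: [0.5757, 0.001, 0.0672]
ee_rot: [-0.0, 0.747, 0.665, -0.0]
contact_force: [-0.1, -0.6, -0.1]
width: 0.051
```

servo_tool(increments=[{"slide": [0, 0, 0.001], "spin": 0}, {"slide": [0, 0, 0], "spin": 0}])

```text
clock: 4.35
position: [0.5757, 0.001, 0.0662]
ee_rot: [-0.0, 0.747, 0.665, -0.0]
contact_force: [-0.3, -0.6, -0.2]
width: 0.0511
```

servo_tool(increments=[{"slide": [0, 0, 0.001], "spin": 0}, {"slide": [0, 0, 0], "spin": 0}])

```text
clock: 4.55
position: [0.5757, 0.001, 0.0651]
ee_rot: [-0.0, 0.747, 0.665, -0.0]
contact_force: [0.3, 0.5, 0.7]
width: 0.0512
```

servo_tool(increments=[{"slide": [0, 0, 0.001], "spin": 0}, {"slide": [0, 0, 0], "spin": 0}])

```text
clock: 4.75
position: [0.5757, 0.001, 0.0642]
ee_rot: [-0.0, 0.747, 0.665, -0.0]
contact_force: [-0.3, -0.6, -0.5]
width: 0.0512
```

servo_tool(increments=[{"slide": [0, 0, 0.001], "spin": 0}, {"slide": [0, 0, 0], "spin": 0}])

```text
clock: 4.95
position: [0.5757, 0.001, 0.0632]
ee_rot: [-0.0, 0.747, 0.665, -0.0]
contact_force: [0.4, -0.1, 0.1]
width: 0.0512
```

servo_tool(increments=[{"slide": [0, 0, 0.001], "spin": 0}, {"slide": [0, 0, 0], "spin": 0}])

```text
clock: 5.15
position: [0.5757, 0.001, 0.0622]
ee_rot: [-0.0, 0.747, 0.665, -0.0]
contact_force: [-0.9, -0.5, 0.0]
width: 0.0516
```

servo_tool(increments=[{"slide": [0, 0, 0.001], "spin": 0}, {"slide": [0, 0, 0], "spin": 0}])

```text
clock: 5.35
position: [0.5757, 0.001, 0.0612]
ee_rot: [-0.0, 0.747, 0.665, -0.0]
contact_force: [0.1, -0.3, -0.2]
width: 0.0513
```

Run:
```python
from h import *
cv2.imwrite("pics/side2.png",cv2.resize(eyes.get_image("side")[140:300,220:440],None,fx=3.5,fy=3.5)); cv2.imwrite("pics/wrist2.png",eyes.get_image("wrist"))
```

```text
(no output)
```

View pics/wrist2.png

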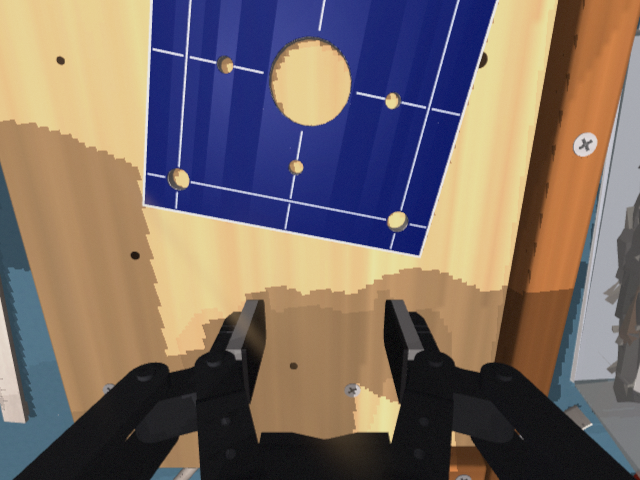

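View pics/side2.png

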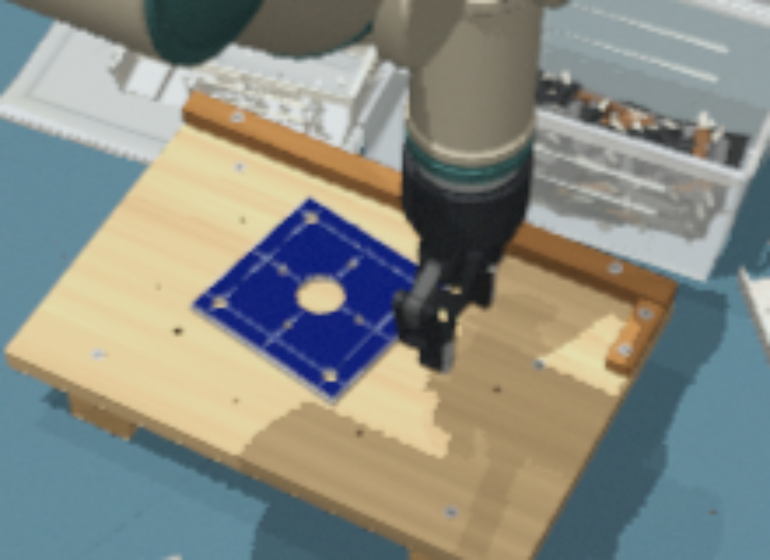

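servo_tool(increments=[{"slide": [0, 0, 0.001], "spin": 0}, {"slide": [0, 0, 0], "spin": 0}])

```text
clock: 5.65
position: [0.5757, 0.001, 0.0602]
ee_rot: [-0.0, 0.747, 0.665, -0.0]
contact_force: [-0.1, -0.4, 0.0]
width: 0.0511
```

servo_tool(increments=[{"slide": [0, 0, 0.001], "spin": 0}, {"slide": [0, 0, 0], "spin": 0}])

```text
clock: 5.85
position: [0.5756, 0.001, 0.0591]
ee_rot: [-0.0, 0.747, 0.665, -0.0]
contact_force: [0.1, 0.4, -0.4]
width: 0.0513
```

servo_tool(increments=[{"slide": [0, 0, 0.001], "spin": 0}, {"slide": [0, 0, 0], "spin": 0}])

```text
clock: 6.05
position: [0.5757, 0.001, 0.0582]
ee_rot: [-0.0, 0.747, 0.665, -0.0]
contact_force: [0.4, -0.5, -0.2]
width: 0.0509
```

Run:
```python
from h import *
c=eyes.calibration('wrist'); K=np.array([[c['fx'],0,c['cx']],[0,c['fy'],c['cy']],[0,0,1]]); H=np.linalg.inv(c['hand_eye'])
for y in (25.5,-25.5):
  for z in (0,-5,-10,-13,-16):
    p=(H@np.array([.011,y/1e3,z/1e3,1]))[:3]; q=K@p; print(y,z,(q[:2]/q[2]).round(1))
```

```text
25.5 0 [377.9 271. ]
25.5 -5 [379.4 275.2]
25.5 -10 [380.9 279.7]
25.5 -13 [381.8 282.5]
25.5 -16 [382.8 285.4]
-25.5 0 [273.7 271. ]
-25.5 -5 [272.3 275.3]
-25.5 -10 [270.9 279.8]
-25.5 -13 [270.  282.6]
-25.5 -16 [269.  285.5]
```

servo_tool(increments=[{"slide": [0, 0, 0.001], "spin": 0}, {"slide": [0, 0, 0], "spin": 0}])

```text
clock: 6.25
position: [0.5757, 0.001, 0.0572]
ee_rot: [-0.0, 0.747, 0.665, -0.0]
contact_force: [-0.1, -0.9, 0.0]
width: 0.0514
```

servo_tool(increments=[{"slide": [0, 0, 0.001], "spin": 0}, {"slide": [0, 0, 0.001], "spin": 0}])

```text
clock: 6.45
position: [0.5758, 0.001, 0.0553]
ee_rot: [0.0, 0.747, 0.665, 0.0]
contact_force: [0.1, -0.1, -0.3]
width: 0.0515
```

servo_tool(increments=[{"slide": [0, 0, 0.001], "spin": 0}, {"slide": [0, 0, 0.0], "spin": 0}])

```text
clock: 6.65
position: [0.5756, 0.001, 0.0541]
ee_rot: [-0.0, 0.747, 0.665, -0.0]
contact_force: [-0.7, 0.6, 0.7]
width: 0.0512
```

servo_tool(increments=[{"slide": [0, 0, 0.001], "spin": 0}, {"slide": [0, 0, 0.0], "spin": 0}])

```text
clock: 6.85
position: [0.5757, 0.001, 0.0532]
ee_rot: [-0.0, 0.747, 0.665, -0.0]
contact_force: [0.2, -0.8, 0.3]
width: 0.0512
```

Run:
```python
from h import *
w=eyes.get_image("wrist")
cv2.imwrite("pics/wrist3.png",cv2.resize(w[240:440,160:480],None,fx=2.5,fy=2.5))
```

```text
(no output)
```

View pics/wrist3.png

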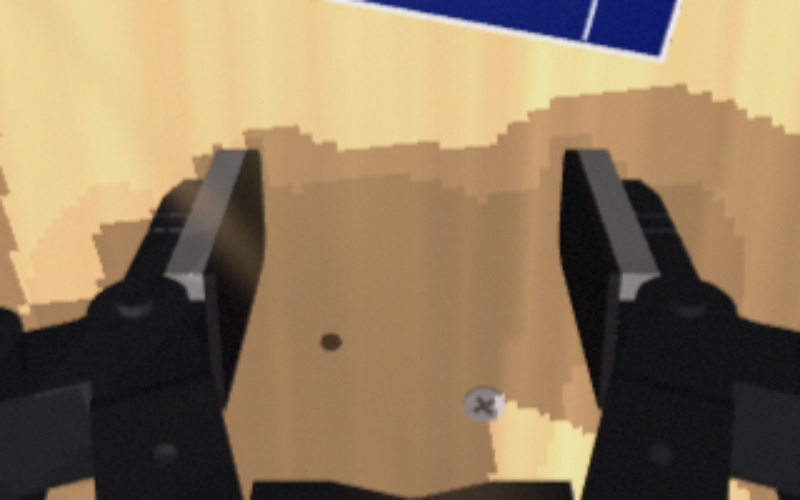

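servo_tool(increments=[{"slide": [0, 0, 0.001], "spin": 0}, {"slide": [0, 0, 0.001], "spin": 0}])

```text
clock: 7.1
position: [0.5758, 0.001, 0.0513]
ee_rot: [0.0, 0.747, 0.665, 0.0]
contact_force: [0.1, 0.5, 0.1]
width: 0.0509
```

servo_tool(increments=[{"slide": [0, 0, 0.001], "spin": 0}, {"slide": [0, 0, 0.001], "spin": 0}])

```text
clock: 7.3
position: [0.5758, 0.001, 0.0492]
ee_rot: [-0.0, 0.747, 0.665, 0.0]
contact_force: [-1.1, -0.0, 0.1]
width: 0.0509
```

servo_tool(increments=[{"slide": [0, 0, 0.001], "spin": 0}, {"slide": [0, 0, 0.001], "spin": 0}])

```text
clock: 7.5
position: [0.5758, 0.001, 0.0472]
ee_rot: [-0.0, 0.747, 0.665, 0.0]
contact_force: [-0.0, 0.7, 0.5]
width: 0.0513
```

servo_tool(increments=[{"slide": [0, 0, 0.001], "spin": 0}, {"slide": [0, 0, 0.001], "spin": 0}])

```text
clock: 7.7
position: [0.5758, 0.001, 0.0452]
ee_rot: [-0.0, 0.747, 0.665, 0.0]
contact_force: [0.8, -0.1, 0.4]
width: 0.0511
```

Run:
```python
from h import *
print(manip.get_state()['contact_force'],manip.get_state()['effort'])
cv2.imwrite("pics/side4.png",cv2.resize(eyes.get_image("side")[180:260,300:400],None,fx=7,fy=7,interpolation=cv2.INTER_CUBIC))
for z in (.04,.05,.06,.07): print(proj('side',[[0.5758-.011*.99+0,.001,z]]), proj('side',[[.5758-.0255*.993, .001+.0255*.116,z],[.5758+.0255*.993, .001-.0255*.116,z]]))
w=eyes.get_image("wrist"); cv2.imwrite("pics/wrist4.png",w)
```

```text
[ 0.81717208 -0.11446095  0.39796298] [-1.60375248e-04 -4.48372042e+01 -1.96653467e+01  2.72770458e-04
  1.93462148e-02 -3.52983477e-05]
[[347.27792591 250.63736787]] [[343.82236473 255.10327852]
 [353.9442704  239.05966045]]
[[347.43990959 248.02121512]] [[343.96517043 252.49903466]
 [354.14193179 236.4139946 ]]
[[347.60377336 245.37469776]] [[344.10964253 249.86440176]
 [354.34185528 233.73805081]]
[[347.76955012 242.69728406]] [[344.25581038 247.19884478]
 [354.54407994 231.03130632]]
```

View pics/side4.png

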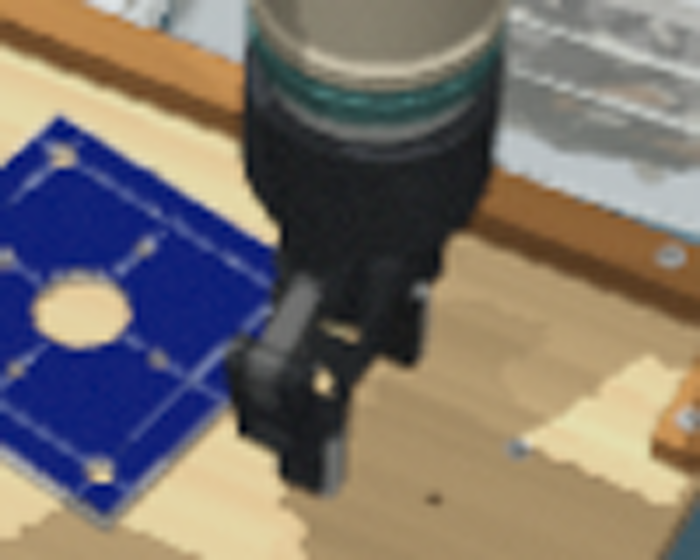

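View pics/wrist4.png

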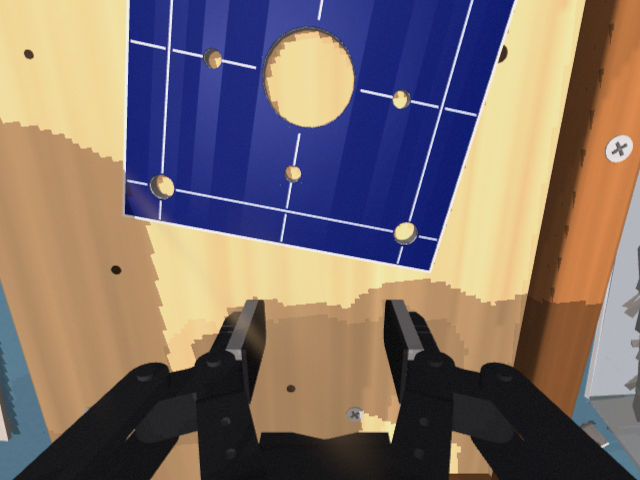

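servo_tool(increments=[{"slide": [0, 0, 0.001], "spin": 0}, {"slide": [0, 0, 0.0], "spin": 0}])

```text
clock: 8.0
position: [0.5759, 0.001, 0.0448]
ee_rot: [0.0, 0.747, 0.665, 0.0]
contact_force: [-1.2, 0.5, 4.1]
width: 0.051
```

servo_tool(increments=[{"slide": [0, 0, 0.001], "spin": 0}, {"slide": [0, 0, 0.0], "spin": 0}])

```text
clock: 8.2
position: [0.5759, 0.001, 0.0448]
ee_rot: [0.0, 0.747, 0.665, 0.0]
contact_force: [-1.9, 0.6, 10.0]
width: 0.0516
```

servo_tool(increments=[{"slide": [0, 0, 0.001], "spin": 0}, {"slide": [0, 0, 0.0], "spin": 0}])

```text
clock: 8.4
position: [0.5759, 0.001, 0.0447]
ee_rot: [0.0, 0.747, 0.665, 0.0]
contact_force: [-3.5, 0.5, 15.2]
width: 0.0514
```

servo_tool(increments=[{"slide": [0, 0, 0.001], "spin": 0}, {"slide": [0, 0, 0.0], "spin": 0}])

```text
clock: 8.6
position: [0.576, 0.001, 0.0447]
ee_rot: [0.001, 0.747, 0.665, 0.001]
contact_force: [-6.2, 0.3, 20.5]
width: 0.0512
```

servo_tool(increments=[{"slide": [0, 0, -0.004], "spin": 0}, {"slide": [0, 0, 0], "spin": 0}, {"slide": [0, 0, 0], "spin": 0}, {"slide": [0, 0, 0], "spin": 0}], hand=1.0)

```text
clock: 9.0
position: [0.5754, 0.001, 0.0446]
ee_rot: [-0.0, 0.747, 0.665, -0.0]
contact_force: [0.1, -0.2, 0.2]
width: 0.0856
```

servo_tool(increments=[{"slide": [0, 0, 0.002], "spin": 0}, {"slide": [0, 0, 0.002], "spin": 0}, {"slide": [0, 0, 0], "spin": 0}])

```text
clock: 9.3
position: [0.5754, 0.0011, 0.0406]
ee_rot: [-0.0, 0.747, 0.665, -0.0]
contact_force: [0.4, -0.3, 0.2]
width: 0.085
```

servo_tool(increments=[{"slide": [0, 0, 0.002], "spin": 0}, {"slide": [0, 0, 0], "spin": 0}])

```text
clock: 9.5
position: [0.5756, 0.001, 0.039]
ee_rot: [-0.0, 0.747, 0.665, -0.0]
contact_force: [-0.7, 0.2, 0.0]
width: 0.0852
```

servo_tool(increments=[{"slide": [0, 0, 0.002], "spin": 0}, {"slide": [0, 0, 0], "spin": 0}])

```text
clock: 9.7
position: [0.5756, 0.001, 0.037]
ee_rot: [-0.0, 0.747, 0.665, -0.0]
contact_force: [-0.8, -0.4, -0.1]
width: 0.0854
```

servo_tool(increments=[{"slide": [0, 0, 0.001], "spin": 0}, {"slide": [0, 0, 0], "spin": 0}])

```text
clock: 9.9
position: [0.5757, 0.001, 0.0362]
ee_rot: [-0.0, 0.747, 0.665, -0.0]
contact_force: [-0.2, -0.4, -0.2]
width: 0.0853
```

servo_tool(increments=[{"slide": [0, 0, 0.001], "spin": 0}, {"slide": [0, 0, 0], "spin": 0}])

```text
clock: 10.1
position: [0.5757, 0.001, 0.0352]
ee_rot: [-0.0, 0.747, 0.665, -0.0]
contact_force: [0.3, 0.4, 0.3]
width: 0.0855
```

servo_tool(increments=[{"slide": [0, 0, 0.001], "spin": 0}, {"slide": [0, 0, 0], "spin": 0}])

```text
clock: 10.3
position: [0.5759, 0.001, 0.0349]
ee_rot: [0.0, 0.747, 0.665, 0.0]
contact_force: [-0.5, -1.0, 4.3]
width: 0.0854
```

servo_tool(increments=[{"slide": [0, 0, -0.0135], "spin": 0}, {"slide": [0, 0, 0], "spin": 0}, {"slide": [0, 0, 0], "spin": 0}, {"slide": [0, 0, 0], "spin": 0}], hand=0.6)

```text
clock: 10.7
position: [0.5753, 0.001, 0.0472]
ee_rot: [-0.0, 0.747, 0.665, -0.0]
contact_force: [-0.6, 0.0, -0.4]
width: 0.0506
```

servo_tool(increments=[{"slide": [0.015, 0, 0], "spin": 0}, {"slide": [0.018, 0, 0], "spin": 0}, {"slide": [0.018, 0, 0], "spin": 0}, {"slide": [0.018, 0, 0], "spin": 0}, {"slide": [0.018, 0, 0], "spin": 0}, {"slide": [0.018, 0, 0], "spin": 0}, {"slide": [0.018, 0, 0], "spin": 0}])

```text
clock: 11.4
position: [0.5896, 0.1246, 0.0473]
ee_rot: [-0.0, 0.747, 0.665, -0.0]
contact_force: [0.5, -1.6, 0.3]
width: 0.0513
```

servo_tool(increments=[{"slide": [0.014, 0, 0], "spin": 0}, {"slide": [0.01, 0, 0], "spin": 0}, {"slide": [0.006, 0, 0], "spin": 0}, {"slide": [0.003, 0, 0], "spin": 0}, {"slide": [0, 0, 0], "spin": 0}])

```text
clock: 11.9
position: [0.5939, 0.1562, 0.0478]
ee_rot: [-0.0, 0.747, 0.665, 0.0]
contact_force: [-0.6, 0.0, -0.5]
width: 0.051
```

Run:
```python
from h import *
print(manip.get_state()['position'])
cv2.imwrite("pics/wrist5.png",eyes.get_image("wrist"));cv2.imwrite("pics/side5.png",eyes.get_image("side"))
```

```text
[0.59389684 0.15620787 0.0478008 ]
```

View pics/wrist5.png

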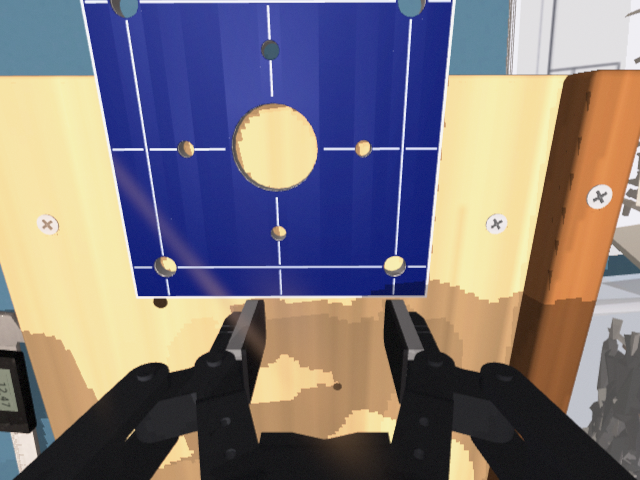

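View pics/side5.png

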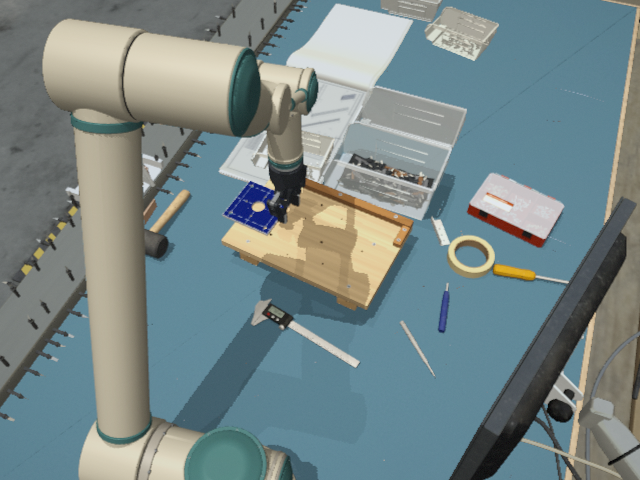

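```bash
cat > b.py <<'E'
from h import *
O=np.array([.5683,.0750]); t=np.radians(-6.62); BX=np.array([np.cos(t),np.sin(t)]); BY=np.array([-np.sin(t),np.cos(t)])
def B(P): 
    P=np.atleast_2d(P)[:,:2]-O; return (np.c_[P@BX,P@BY]*1e3).round(1)
def W(bx,by): return O+BX*bx/1e3+BY*by/1e3
E
python3 - <<'E'
from b import *
print('tcp',B(manip.get_state()['position']))
print('plate right corners',B(ray('wrist',[[138,297],[427,296]],.076)))
print('bore c',B(ray('wrist',[[275.5,146]],.076)))
print('board left edge',B(ray('wrist',[[40,76],[500,76]],.07)))
print('fence top left corner',B(ray('wrist',[[568,76]],.07)))
E
```

```text
tcp [[16.1 83.2]]
plate right corners [[-62.3  94.9]
 [ 58.2  95.2]]
bore c [[ -2.1 156.1]]
board left edge [[-86.1 180.1]
 [ 78.5 179.7]]
fence top left corner [[102.8 179.7]]
```

servo_tool(increments=[{"slide": [0.006, 0, 0], "spin": 0}, {"slide": [0.006, 0, 0], "spin": 0}, {"slide": [0.004, 0, 0], "spin": 0}, {"slide": [0.0025, 0, 0], "spin": 0}, {"slide": [0, 0, 0], "spin": 0}, {"slide": [0, 0, 0], "spin": 0}])

```text
clock: 12.6
position: [0.5961, 0.1748, 0.0479]
ee_rot: [-0.0, 0.747, 0.665, 0.0]
contact_force: [-0.0, -0.3, 0.4]
width: 0.0512
```

Run:
```python
from b import *
cv2.imwrite("pics/wrist6.png",eyes.get_image("wrist")); print('tcp',B(manip.get_state()['position']),manip.get_state()['clock'])
```

```text
tcp [[ 16.  102.2]] 12.65
```

View pics/wrist6.png

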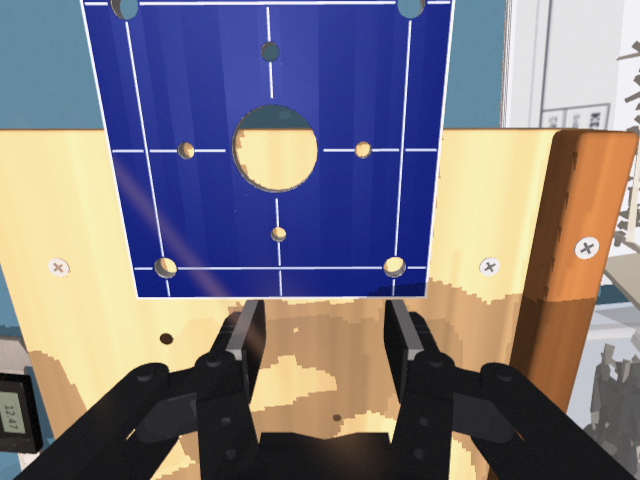

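servo_tool(increments=[{"slide": [-0.02, 0, 0], "spin": 0}, {"slide": [0, 0, -0.045], "spin": 0}, {"slide": [0, 0, -0.045], "spin": -8.5}, {"slide": [0, 0, 0], "spin": -8.5}, {"slide": [0, 0, 0], "spin": -8.5}, {"slide": [0, 0, 0], "spin": -8.5}, {"slide": [0, 0, 0], "spin": -8.5}, {"slide": [0, 0, 0], "spin": -8.5}], hand=1.0)

```text
clock: 13.45
position: [0.5935, 0.1546, 0.1378]
ee_rot: [-0.0, 0.385, 0.923, 0.0]
contact_force: [-0.0, 0.9, -0.2]
width: 0.0853
```

servo_tool(increments=[{"slide": [0, 0, 0], "spin": -8.5}, {"slide": [0, 0, 0], "spin": -8.5}, {"slide": [0, 0, 0], "spin": -8.5}, {"slide": [0, 0, 0], "spin": -8.5}, {"slide": [0, 0, 0], "spin": -5}, {"slide": [0.026, 0.0355, 0], "spin": 0}, {"slide": [0.026, 0.0355, 0], "spin": 0}, {"slide": [0, 0, 0], "spin": 0}])

```text
clock: 14.25
position: [0.547, 0.235, 0.1377]
ee_rot: [-0.001, 0.056, 0.998, 0.001]
contact_force: [0.4, -1.0, 0.1]
width: 0.0855
```

Run:
```python
from b import *
s=manip.get_state();print('tcp',B(s['position']),s['position'],s['ee_rot'],s['clock'],s['width'], 2*np.degrees(np.arctan2(s['ee_rot'][2],s['ee_rot'][1]))-90)
cv2.imwrite("pics/wrist7.png",eyes.get_image("wrist"));cv2.imwrite("pics/side7.png",cv2.resize(eyes.get_image("side")[130:310,180:400],None,fx=3.5,fy=3.3))
```

```text
tcp [[-39.6 156.5]] [0.54701325 0.23503802 0.13773436] [-0.00138131  0.05610329  0.99842308  0.00136633] 14.25 0.08546737000024456 83.56764708800424
```

View pics/wrist7.png

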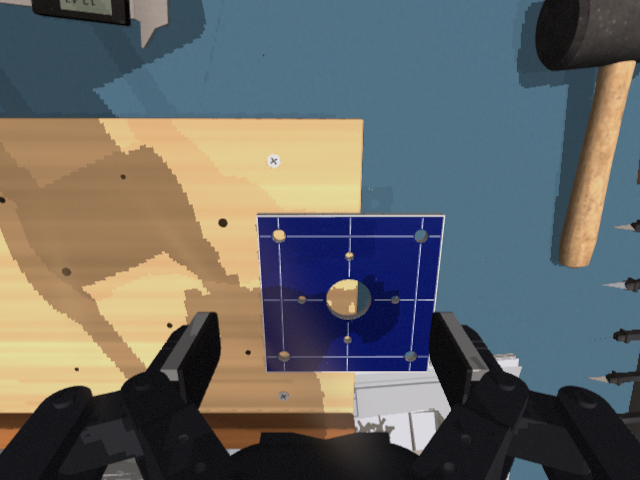

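View pics/side7.png

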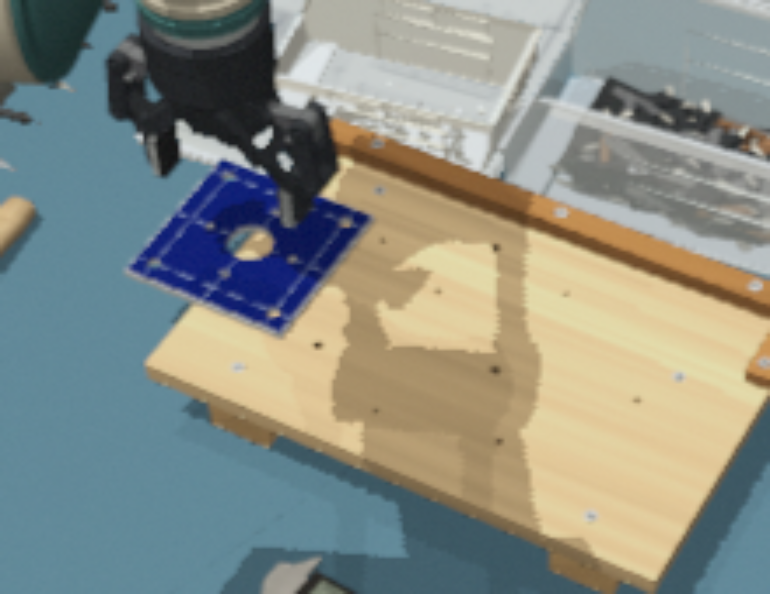

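Run:
```python
from b import *
print('tcp',B(manip.get_state()['position']))
print('plate corners',B(ray('wrist',[[258,214],[267,372],[428.5,372],[444.5,214]],.076)))
print('board edge',B(ray('wrist',[[363,125],[354,400]],.07)))
print('fence foot',B(ray('wrist',[[100,412]],.07)))
```

```text
tcp [[-36.4 153.5]]
plate corners [[-59.4 112. ]
 [ 62.  111.6]
 [ 62.  231.8]
 [-59.4 230.8]]
board edge [[-113.5  177.6]
 [  93.4  177.6]]
fence foot [[105.1 -24.4]]
```

servo_tool(increments=[{"slide": [0, 0, 0.03], "spin": 0}, {"slide": [0, 0, 0.03], "spin": 0}, {"slide": [0, 0, 0.025], "spin": 0}, {"slide": [0, 0, 0.008], "spin": 0}, {"slide": [0, 0, 0], "spin": 0}, {"slide": [0, 0, 0], "spin": 0}], newtons=20)

```text
clock: 14.95
position: [0.5515, 0.2308, 0.0458]
ee_rot: [0.001, 0.058, 0.998, 0.0]
contact_force: [-0.7, 0.1, 1.1]
width: 0.0855
```

Run:
```python
from b import *
s=manip.get_state();print('tcp',B(s['position']),s['position'],s['clock'])
cv2.imwrite("pics/wrist8.png",eyes.get_image("wrist"))
```

```text
tcp [[-34.6 152.8]] [0.55153681 0.23075468 0.0457593 ] 14.95
```

View pics/wrist8.png

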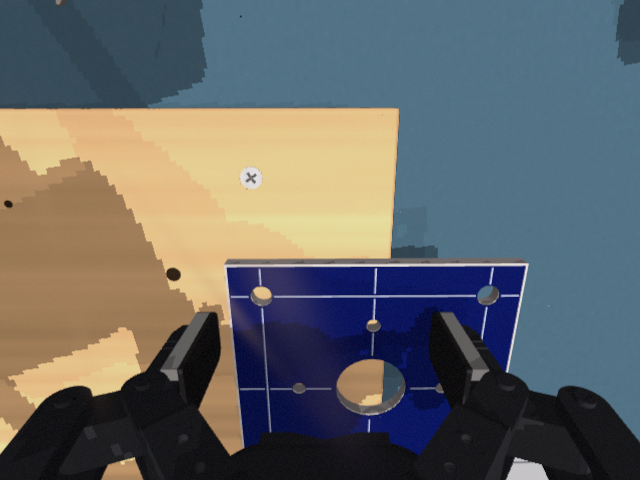

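servo_tool(increments=[{"slide": [0, 0, 0.003], "spin": 0}, {"slide": [0, 0, 0.002], "spin": 0}, {"slide": [0, 0, 0], "spin": 0}])

```text
clock: 15.3
position: [0.5505, 0.2311, 0.0402]
ee_rot: [0.0, 0.058, 0.998, 0.0]
contact_force: [0.9, -0.0, 0.9]
width: 0.0851
```

servo_tool(increments=[{"slide": [0, 0, 0.002], "spin": 0}, {"slide": [0, 0, 0], "spin": 0}])

```text
clock: 15.5
position: [0.5502, 0.2312, 0.0378]
ee_rot: [0.0, 0.058, 0.998, 0.0]
contact_force: [-0.3, 0.9, 0.1]
width: 0.0853
```

servo_tool(increments=[{"slide": [0, 0, 0.001], "spin": 0}, {"slide": [0, 0, 0], "spin": 0}])

```text
clock: 15.7
position: [0.5502, 0.2312, 0.0367]
ee_rot: [0.0, 0.058, 0.998, 0.0]
contact_force: [-0.7, 0.5, -0.3]
width: 0.0854
```

Run:
```python
from b import *
s=manip.get_state();print('tcp',B(s['position']),s['position'],s['clock'])
cv2.imwrite("pics/wrist9.png",eyes.get_image("wrist"));cv2.imwrite("pics/side9.png",cv2.resize(eyes.get_image("side")[130:280,200:350],None,fx=4,fy=4))
```

```text
tcp [[-36. 153.]] [0.55021765 0.23117445 0.03673556] 15.7
```

View pics/wrist9.png

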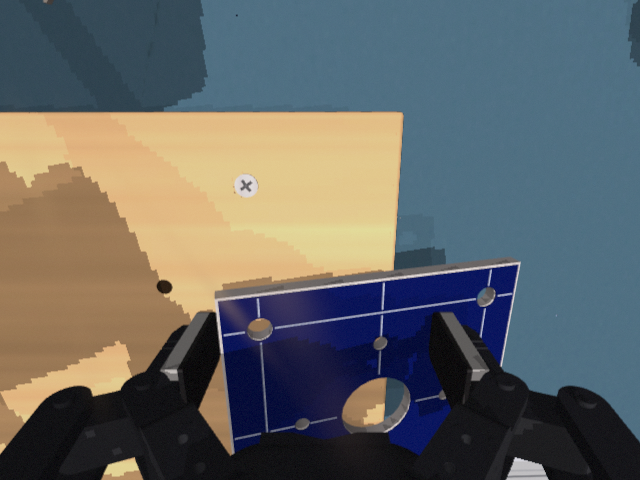

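View pics/side9.png

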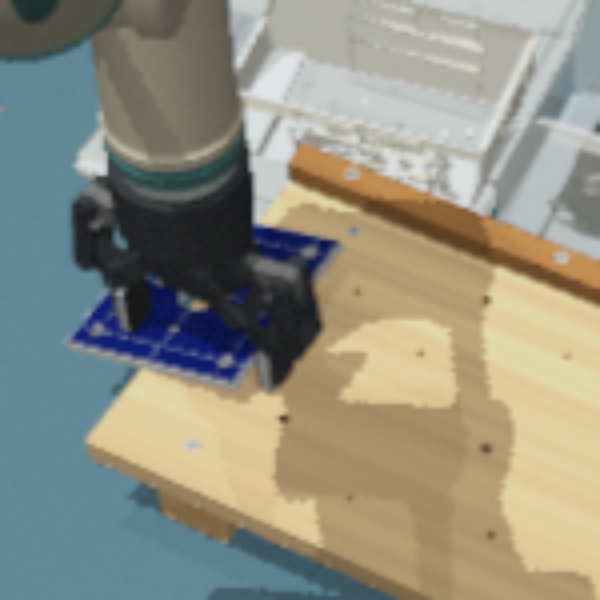

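servo_tool(increments=[{"slide": [0, 0.0005, -0.002], "spin": 0}, {"slide": [0, 0.0005, -0.0015], "spin": 0}, {"slide": [0, 0, 0], "spin": 0}], hand=0.89)

```text
clock: 16.1
position: [0.5503, 0.2318, 0.0405]
ee_rot: [0.0, 0.058, 0.998, -0.0]
contact_force: [0.4, -0.9, -0.3]
width: 0.0759
```

servo_tool(increments=[{"slide": [0, 0.0005, -0.0015], "spin": 0}, {"slide": [0, 0.0005, -0.001], "spin": 0}, {"slide": [0, 0, 0], "spin": 0}], hand=0.79)

```text
clock: 16.4
position: [0.5505, 0.2331, 0.043]
ee_rot: [0.0, 0.058, 0.998, 0.0]
contact_force: [-0.2, -0.2, -0.3]
width: 0.0675
```

Run:
```python
from b import *
s=manip.get_state();print('tcp',B(s['position']),s['position'],s['clock'],s['width'])
cv2.imwrite("pics/wrist10.png",eyes.get_image("wrist"));cv2.imwrite("pics/side10.png",cv2.resize(eyes.get_image("side")[130:280,200:350],None,fx=4,fy=4))
```

```text
tcp [[-35.9 154.9]] [0.55054919 0.23305013 0.04296929] 16.4 0.06747921240901304
```

View pics/wrist10.png

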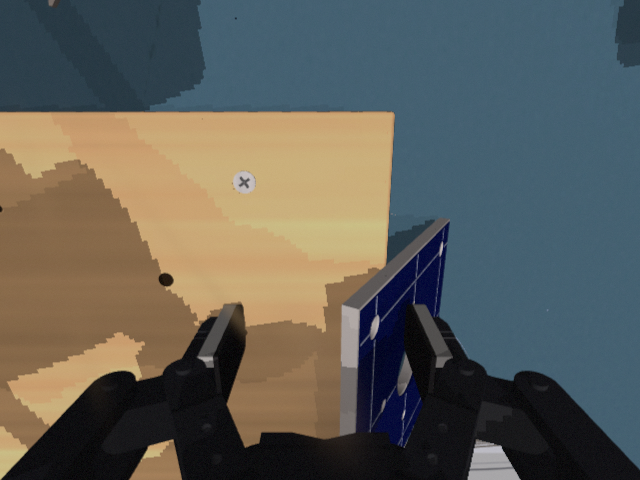

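View pics/side10.png

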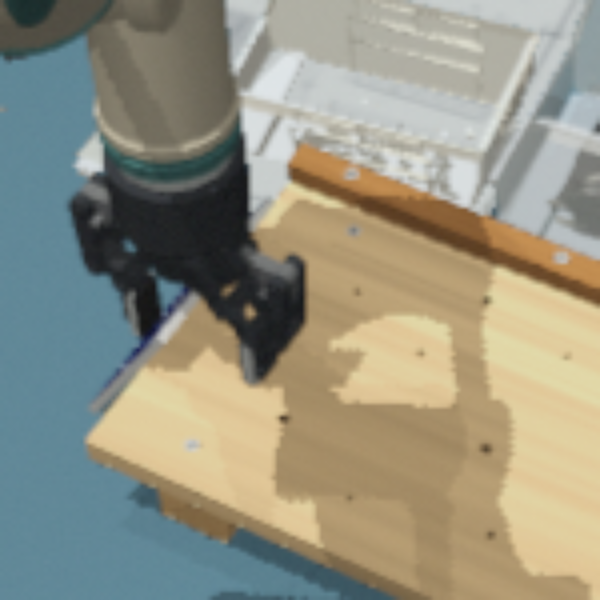

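servo_tool(increments=[{"slide": [0, 0.007, -0.002], "spin": 0}, {"slide": [0, 0.007, -0.002], "spin": 0}, {"slide": [0, 0.006, -0.001], "spin": 0}, {"slide": [0, 0.005, -0.001], "spin": 0}, {"slide": [0, 0.003, 0], "spin": 0}, {"slide": [0, 0, 0], "spin": 0}], hand=0, newtons=40)

```text
clock: 17.1
position: [0.555, 0.2654, 0.054]
ee_rot: [0.002, 0.058, 0.998, 0.004]
contact_force: [-6.7, 3.9, 22.9]
width: 0.0177
```

Run:
```python
from b import *
s=manip.get_state();print('tcp',B(s['position']),s['position'],s['clock'],s['width'],s['contact_force'])
cv2.imwrite("pics/wrist11.png",eyes.get_image("wrist"));cv2.imwrite("pics/side11.png",cv2.resize(eyes.get_image("side")[130:280,200:350],None,fx=4,fy=4))
```

```text
tcp [[-35.2 187.6]] [0.55496014 0.26535825 0.05398181] 17.1 0.017654399820038042 [-6.66585077  3.88909868 22.8531061 ]
```

View pics/wrist11.png

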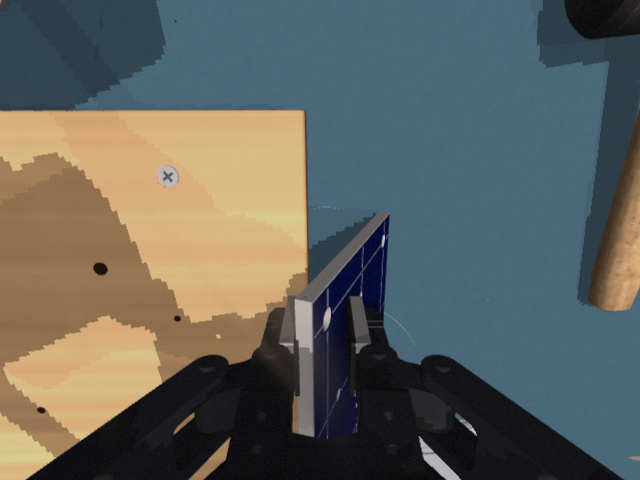

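View pics/side11.png

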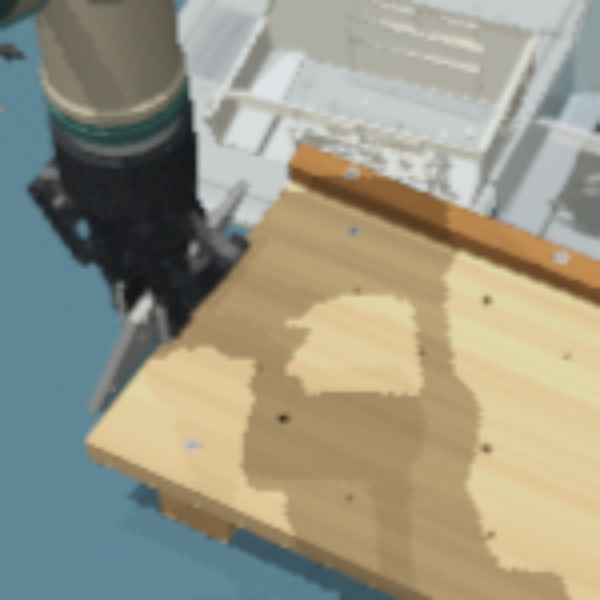

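servo_tool(increments=[{"slide": [0, 0, -0.004], "spin": 0}, {"slide": [0, 0, -0.004], "spin": 0}, {"slide": [0, 0, 0], "spin": 0}], newtons=70)

```text
clock: 17.5
position: [0.5567, 0.2639, 0.0607]
ee_rot: [0.004, 0.058, 0.998, 0.003]
contact_force: [-1.8, 4.6, 16.4]
width: 0.005
```

Run:
```python
from b import *
s=manip.get_state();print('tcp',B(s['position']),s['position'],s['clock'],s['width'],s['contact_force'],s['moment'])
cv2.imwrite("pics/wrist12.png",eyes.get_image("wrist"));cv2.imwrite("pics/side12.png",cv2.resize(eyes.get_image("side")[130:280,200:350],None,fx=4,fy=4))
```

```text
tcp [[-33.3 186.3]] [0.55668959 0.26388347 0.06073808] 17.5 0.005049105995199026 [-1.83719876  4.58996048 16.41573758] [ 0.83316671 -0.171965    0.17463291]
```

View pics/wrist12.png

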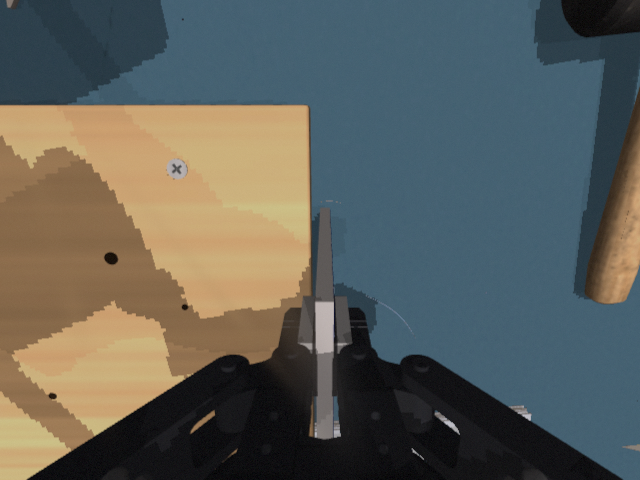

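View pics/side12.png

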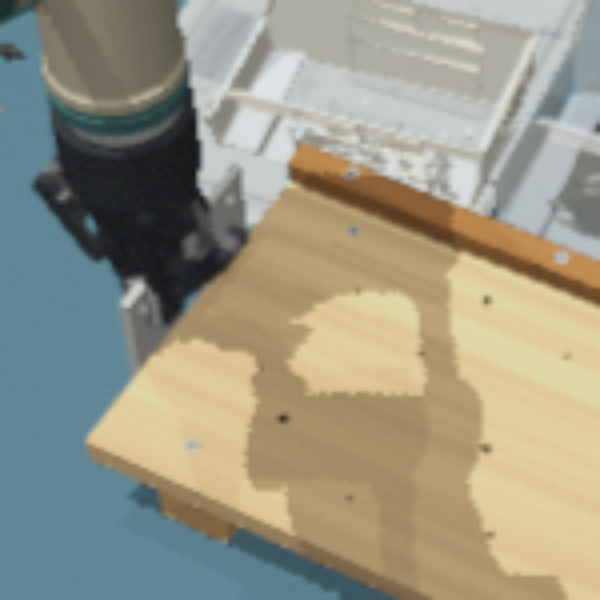

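servo_tool(increments=[{"slide": [0, 0, -0.01], "spin": 0}, {"slide": [0, 0, -0.015], "spin": 0}, {"slide": [0, 0, -0.02], "spin": 0}, {"slide": [0, 0, -0.03], "spin": 0}, {"slide": [0, 0, -0.02], "spin": 0}, {"slide": [0, 0, -0.01], "spin": 0}, {"slide": [0, 0, 0], "spin": 0}, {"slide": [0, 0, 0], "spin": 0}])

```text
clock: 18.4
position: [0.5527, 0.2604, 0.1604]
ee_rot: [-0.001, 0.058, 0.998, -0.001]
contact_force: [0.5, 0.1, -2.0]
width: 0.005
```

Run:
```python
from b import *
s=manip.get_state();print('tcp',B(s['position']),s['position'],s['ee_rot'],s['clock'],s['width'],s['contact_force'],s['moment'],s['qpos'])
cv2.imwrite("pics/wrist13.png",eyes.get_image("wrist"));cv2.imwrite("pics/side13.png",cv2.resize(eyes.get_image("side")[80:280,150:350],None,fx=3,fy=3))
```

```text
tcp [[-36.9 182.3]] [0.5527091  0.26036139 0.16040289] [-1.28365359e-03  5.79601319e-02  9.98317881e-01 -6.19005289e-04] 18.4 0.004981914996728324 [ 0.49751965  0.06674508 -1.9723947 ] [-0.01234836  0.04178184 -0.03451167] [ 3.26512687e-01  3.60692116e-01  1.50214230e+00 -1.92615799e-04
  1.28160247e+00 -1.12824306e+00]
```

View pics/wrist13.png

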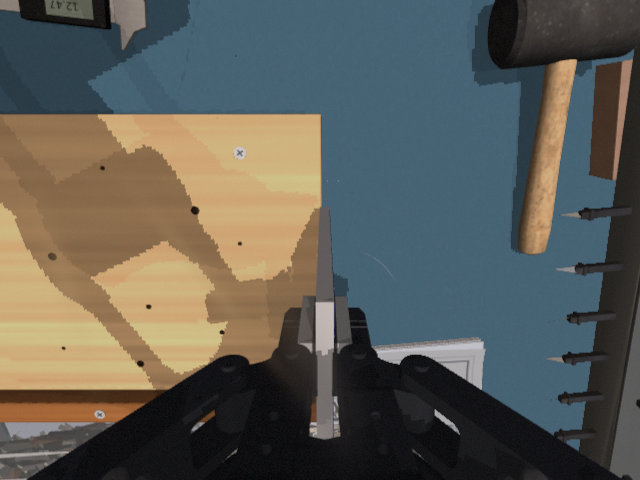

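View pics/side13.png

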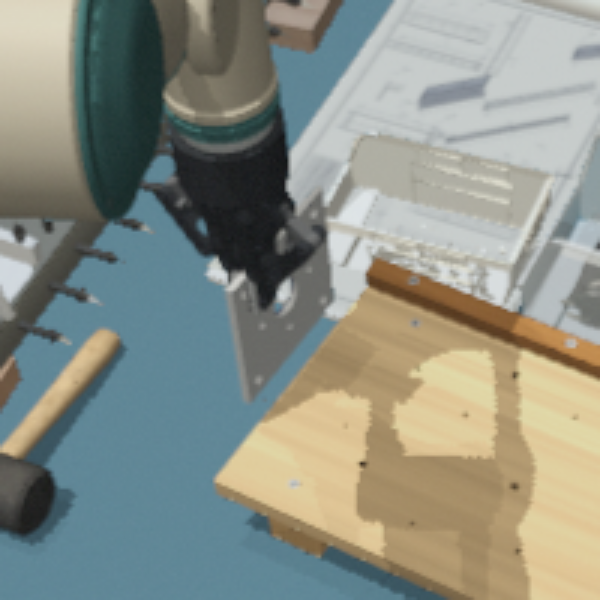

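Run:
```python
from b import *
im=cv2.imread('pics/side13.png')
cv2.imwrite('pics/side13z.png',cv2.resize(im[150:450,150:400],None,fx=2.4,fy=2))
K,Rw,o=cam('side')
p0=W(-36.9,182.3); n=np.r_[BY,0]
for uv in [(228,287),(248,402),(331,320),(325,192)]:
    u=np.array([uv[0]/3+150,uv[1]/3+80]); d=Rw@np.linalg.inv(K)@np.r_[u,1]
    P=o+d*((np.r_[p0,0]-o)@n)/(d@n); print(uv,B(P),P[2].round(4))
```

```text
(228, 287) [[-61.5 182.3]] 0.22
(248, 402) [[-61.8 182.3]] 0.0941
(331, 320) [[ 53.6 182.3]] 0.072
(325, 192) [[ 64.2 182.3]] 0.2028
```

View pics/side13z.png

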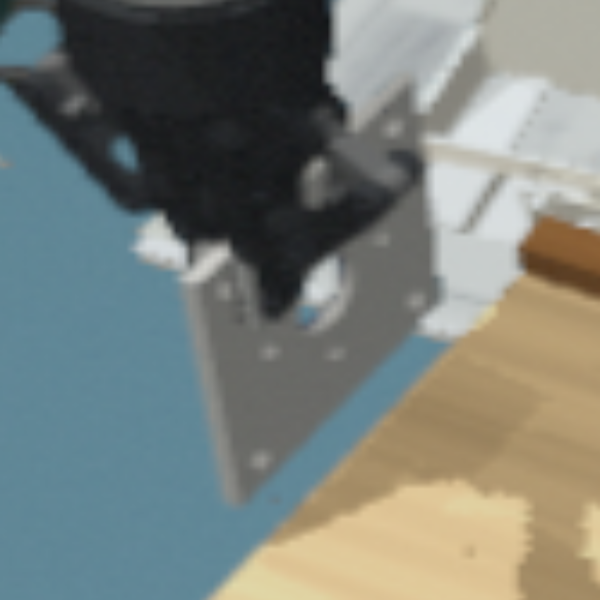

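servo_tool(increments=[{"slide": [0, 0, -0.015], "spin": 0}, {"slide": [-0.004, -0.02, 0], "spin": 0}, {"slide": [-0.004, -0.03, 0], "spin": 0}, {"slide": [-0.004, -0.04, 0], "spin": 0}, {"slide": [-0.004, -0.04, 0], "spin": 0}, {"slide": [-0.004, -0.04, 0], "spin": 0}, {"slide": [-0.004, -0.04, 0], "spin": 0}, {"slide": [-0.004, -0.04, 0], "spin": 0}])

```text
clock: 19.3
position: [0.5515, 0.0077, 0.1755]
ee_rot: [-0.001, 0.058, 0.998, 0.0]
contact_force: [-0.7, -0.9, -1.5]
width: 0.0052
```

servo_tool(increments=[{"slide": [-0.004, -0.035, 0], "spin": 0}, {"slide": [-0.004, -0.025, 0], "spin": 0}, {"slide": [0, -0.015, 0], "spin": 0}, {"slide": [0, -0.007, 0], "spin": 0}, {"slide": [0, 0, 0], "spin": 0}, {"slide": [0, 0, 0], "spin": 0}])

```text
clock: 19.9
position: [0.5508, -0.072, 0.1765]
ee_rot: [-0.0, 0.058, 0.998, 0.001]
contact_force: [-0.1, -0.8, -2.5]
width: 0.0052
```

Run:
```python
from b import *
s=manip.get_state();print('tcp',B(s['position']),s['position'],s['ee_rot'],s['clock'],s['width'],s['contact_force'])
im=eyes.get_image("side");cv2.imwrite("pics/side14.png",cv2.resize(im[80:330,240:490],None,fx=2.4,fy=2.4))
cv2.imwrite("pics/wrist14.png",eyes.get_image("wrist"))
```

```text
tcp [[  -0.4 -148. ]] [ 0.55079862 -0.07195074  0.17654074] [-3.05703875e-04  5.76343120e-02  9.98337543e-01  5.86348471e-04] 19.9 0.005221268390570694 [-0.0972172  -0.77153428 -2.53095554]
```

View pics/side14.png

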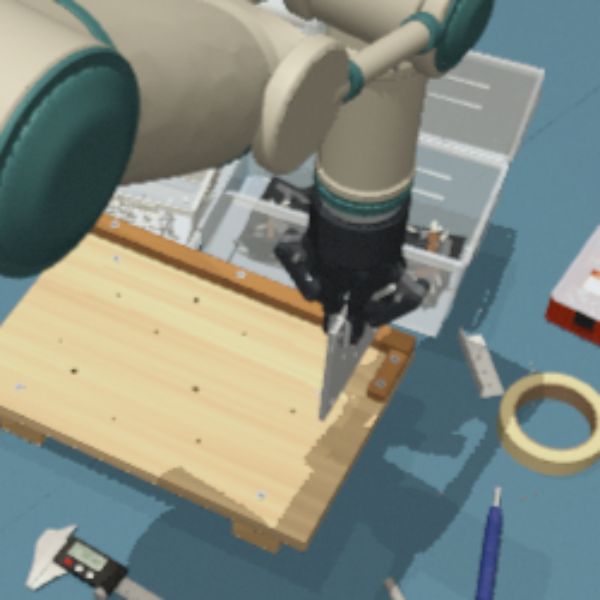

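View pics/wrist14.png

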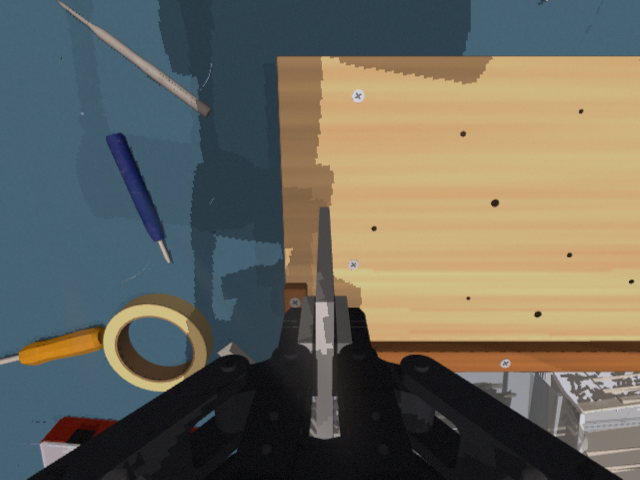

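servo_tool(increments=[{"slide": [0, 0, 0.012], "spin": 0}, {"slide": [0, 0, 0.012], "spin": 0}, {"slide": [0, 0, 0.007], "spin": 0}, {"slide": [0, 0, 0.003], "spin": 0}, {"slide": [0, 0, 0], "spin": 0}])

```text
clock: 20.5
position: [0.5506, -0.073, 0.1419]
ee_rot: [-0.001, 0.058, 0.998, 0.0]
contact_force: [-0.9, -0.1, -1.5]
width: 0.0051
```

servo_tool(increments=[{"slide": [0, 0, 0.001], "spin": 0}, {"slide": [0, 0, 0.001], "spin": 0}])

```text
clock: 20.7
position: [0.5514, -0.0733, 0.1411]
ee_rot: [0.001, 0.058, 0.998, -0.0]
contact_force: [-0.6, 0.3, -2.4]
width: 0.0049
```

servo_tool(increments=[{"slide": [0, 0, 0.001], "spin": 0}, {"slide": [0, 0, 0.001], "spin": 0}])

```text
clock: 20.9
position: [0.5512, -0.0732, 0.139]
ee_rot: [0.0, 0.058, 0.998, 0.0]
contact_force: [0.9, 0.3, -1.8]
width: 0.0049
```

servo_tool(increments=[{"slide": [0, 0, 0.001], "spin": 0}, {"slide": [0, 0, 0.0], "spin": 0}])

```text
clock: 21.1
position: [0.5509, -0.0731, 0.1377]
ee_rot: [-0.0, 0.058, 0.998, 0.0]
contact_force: [0.1, 0.2, -1.5]
width: 0.0047
```

servo_tool(increments=[{"slide": [0, 0, 0.001], "spin": 0}, {"slide": [0, 0, 0.0], "spin": 0}])

```text
clock: 21.3
position: [0.551, -0.0731, 0.1367]
ee_rot: [-0.0, 0.058, 0.998, 0.0]
contact_force: [0.0, 0.9, -2.3]
width: 0.0052
```

servo_tool(increments=[{"slide": [0, 0, 0.001], "spin": 0}, {"slide": [0, 0, 0.0], "spin": 0}])

```text
clock: 21.5
position: [0.551, -0.0731, 0.1357]
ee_rot: [-0.0, 0.058, 0.998, 0.0]
contact_force: [-0.3, 0.7, -1.9]
width: 0.0051
```

servo_tool(increments=[{"slide": [0, 0, 0.001], "spin": 0}, {"slide": [0, 0, 0.0], "spin": 0}])

```text
clock: 21.7
position: [0.551, -0.0731, 0.1346]
ee_rot: [-0.0, 0.058, 0.998, 0.0]
contact_force: [0.1, 0.1, -1.3]
width: 0.005
```

servo_tool(increments=[{"slide": [0, 0, 0.001], "spin": 0}, {"slide": [0, 0, 0.0], "spin": 0}])

```text
clock: 21.9
position: [0.5509, -0.0731, 0.1336]
ee_rot: [-0.0, 0.058, 0.998, 0.0]
contact_force: [0.0, 0.8, -2.1]
width: 0.0052
```

servo_tool(increments=[{"slide": [0, 0, 0.001], "spin": 0}, {"slide": [0, 0, 0.001], "spin": 0}])

```text
clock: 22.1
position: [0.551, -0.0731, 0.1318]
ee_rot: [0.0, 0.058, 0.998, 0.0]
contact_force: [-0.9, 0.5, -0.3]
width: 0.0053
```

servo_tool(increments=[{"slide": [0, 0, 0.001], "spin": 0}, {"slide": [0, 0, 0.0], "spin": 0}])

```text
clock: 22.3
position: [0.5509, -0.0732, 0.1316]
ee_rot: [0.0, 0.058, 0.998, -0.0]
contact_force: [-2.6, 0.3, 2.9]
width: 0.0053
```

servo_tool(increments=[{"slide": [0, 0, 0.001], "spin": 0}, {"slide": [0, 0, 0.0], "spin": 0}])

```text
clock: 22.5
position: [0.5507, -0.0731, 0.1313]
ee_rot: [0.0, 0.058, 0.998, -0.0]
contact_force: [-4.6, -0.3, 8.4]
width: 0.0052
```

Run:
```python
from b import *
s=manip.get_state();print('tcp',B(s['position']),s['position'],s['clock'],s['contact_force'])
im=eyes.get_image("side");cv2.imwrite("pics/side15.png",cv2.resize(im[150:290,320:460],None,fx=4.2,fy=4.2,interpolation=cv2.INTER_CUBIC))
```

```text
tcp [[  -0.4 -149.2]] [ 0.55067096 -0.07314161  0.13131407] 22.5 [-4.56901147 -0.32529326  8.40107277]
```

View pics/side15.png

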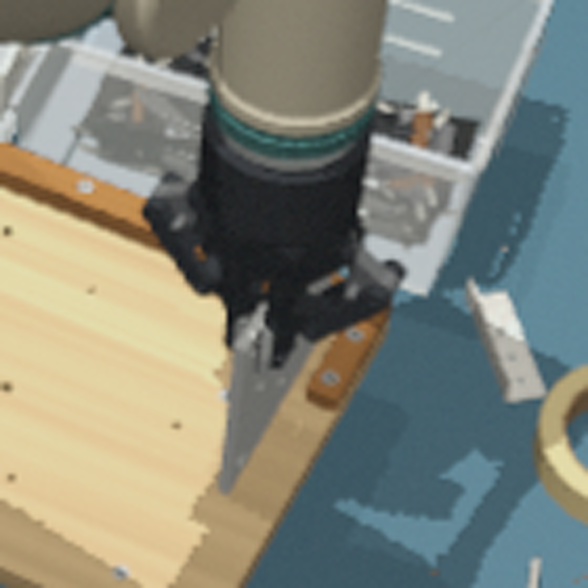

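servo_tool(increments=[{"slide": [0, 0, -0.001], "spin": 0}, {"slide": [0, 0, 0], "spin": 0}])

```text
clock: 22.75
position: [0.5508, -0.0731, 0.1314]
ee_rot: [0.0, 0.058, 0.998, -0.0]
contact_force: [-3.8, 0.3, 6.5]
width: 0.0055
```

servo_tool(increments=[{"slide": [0, 0, 0], "spin": 0}, {"slide": [0, 0, 0], "spin": 0}, {"slide": [0, 0, 0], "spin": 0}], hand=0.15, newtons=20)

```text
clock: 23.05
position: [0.5513, -0.0731, 0.1304]
ee_rot: [0.0, 0.058, 0.998, 0.0]
contact_force: [-0.2, 0.2, -0.5]
width: 0.0127
```

Run:
```python
from b import *
s=manip.get_state();print('tcp',B(s['position']),s['position'],s['clock'],s['contact_force'],s['width'])
im=eyes.get_image("side");cv2.imwrite("pics/side16.png",cv2.resize(im[150:290,320:460],None,fx=4.2,fy=4.2,interpolation=cv2.INTER_CUBIC))
cv2.imwrite("pics/wrist16.png",eyes.get_image("wrist"))
```

```text
tcp [[   0.2 -149.1]] [ 0.55128914 -0.07313473  0.13042874] 23.05 [-0.22193149  0.19602788 -0.49506265] 0.01273033306125578
```

View pics/side16.png

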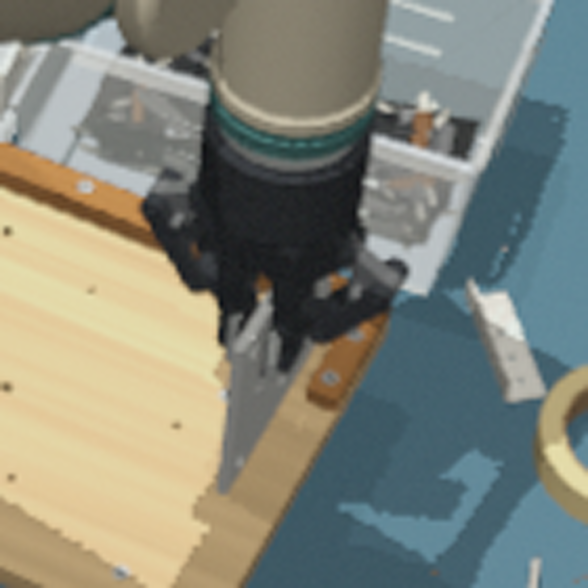

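View pics/wrist16.png

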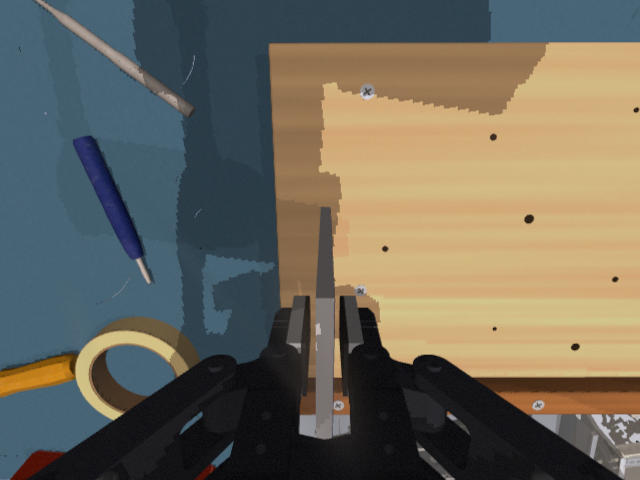

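servo_tool(increments=[{"slide": [-0.008, 0, 0], "spin": 0}, {"slide": [-0.01, 0, 0], "spin": 0}, {"slide": [-0.01, 0, 0], "spin": 0}, {"slide": [-0.007, 0, 0], "spin": 0}, {"slide": [0, 0, -0.007], "spin": 0}, {"slide": [0, 0, -0.01], "spin": 0}, {"slide": [0, 0, 0], "spin": 0}])

```text
clock: 23.85
position: [0.5868, -0.0774, 0.1498]
ee_rot: [0.002, 0.058, 0.998, -0.0]
contact_force: [-0.4, 0.8, 1.1]
width: 0.0129
```

Run:
```python
from b import *
s=manip.get_state();print('tcp',B(s['position']),s['position'],s['clock'],s['contact_force'],s['width'])
im=eyes.get_image("side");cv2.imwrite("pics/side17.png",cv2.resize(im[150:290,320:460],None,fx=4.2,fy=4.2,interpolation=cv2.INTER_CUBIC))
cv2.imwrite("pics/wrist17.png",eyes.get_image("wrist"))
```

```text
tcp [[  35.9 -149.3]] [ 0.58678447 -0.07741356  0.14976448] 23.85 [-0.44543594  0.80168051  1.11194085] 0.012884081504670573
```

View pics/wrist17.png

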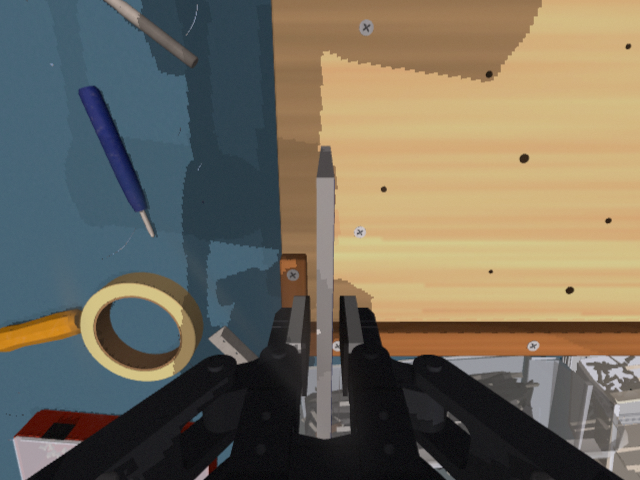

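View pics/side17.png

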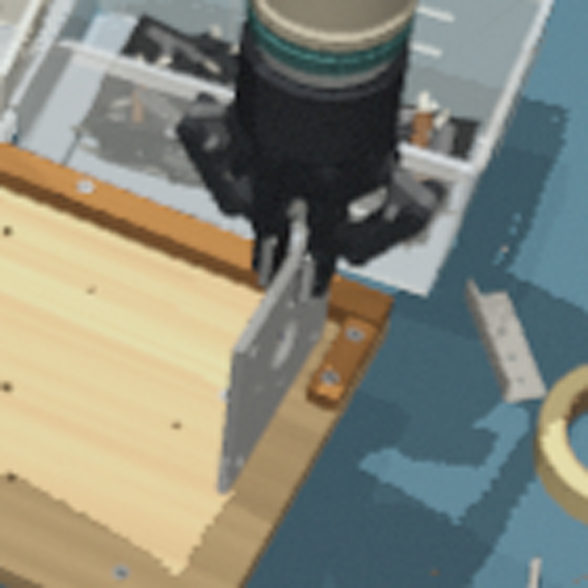

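servo_tool(increments=[{"slide": [0, 0.004, 0], "spin": 0}, {"slide": [0, 0.004, 0], "spin": 0}, {"slide": [0, 0.004, 0], "spin": 0}, {"slide": [0, 0.004, 0], "spin": 0}, {"slide": [0, 0.004, 0], "spin": 0}, {"slide": [0, 0.004, 0], "spin": 0}, {"slide": [0, 0, 0], "spin": 0}], hand=0.23)

```text
clock: 24.65
position: [0.5886, -0.0526, 0.1478]
ee_rot: [-0.0, 0.058, 0.998, 0.0]
contact_force: [0.1, 0.2, -0.0]
width: 0.0199
```

Run:
```python
from b import *
s=manip.get_state();print('tcp',B(s['position']),s['position'],s['clock'],s['contact_force'],s['width'])
im=eyes.get_image("side");cv2.imwrite("pics/side18.png",cv2.resize(im[150:290,320:460],None,fx=4.2,fy=4.2,interpolation=cv2.INTER_CUBIC))
cv2.imwrite("pics/wrist18.png",eyes.get_image("wrist"))
```

```text
tcp [[  34.9 -124.4]] [ 0.5886187  -0.05263601  0.14776909] 24.65 [ 0.12789454  0.15700315 -0.03715171] 0.01986946750740999
```

View pics/wrist18.png

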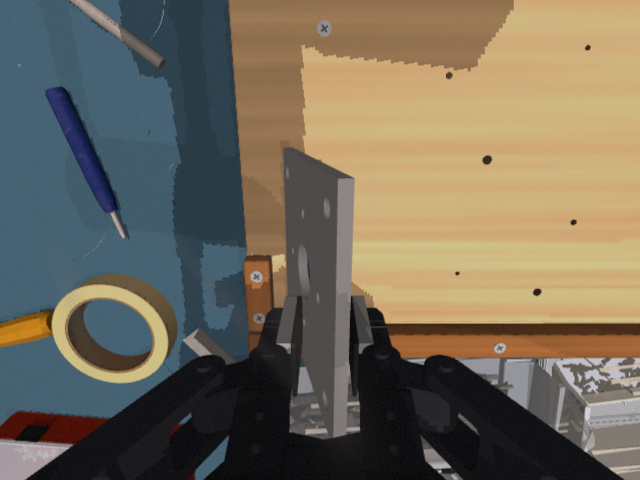

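View pics/side18.png

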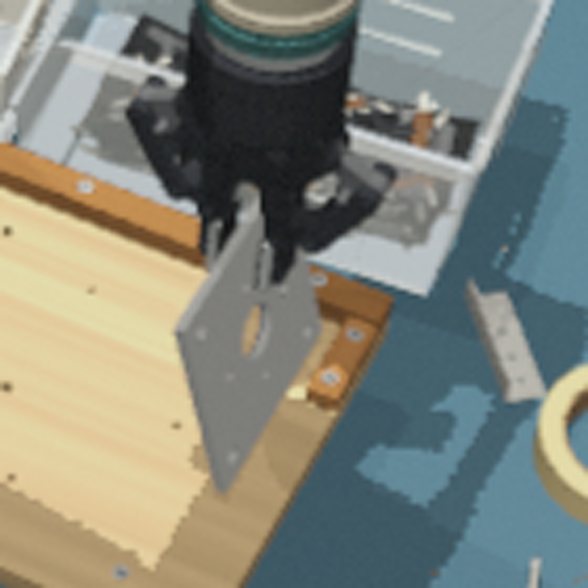

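servo_tool(increments=[{"slide": [0, 0.003, 0.002], "spin": 0}, {"slide": [0, 0.003, 0.003], "spin": 0}, {"slide": [0, 0.003, 0.003], "spin": 0}, {"slide": [0, 0.003, 0.003], "spin": 0}, {"slide": [0, 0.003, 0.003], "spin": 0}, {"slide": [0, 0.003, 0.0025], "spin": 0}], hand=0.47)

```text
clock: 25.35
position: [0.5906, -0.0351, 0.131]
ee_rot: [-0.0, 0.058, 0.998, 0.0]
contact_force: [0.9, -0.0, 0.5]
width: 0.0404
```

Run:
```python
from b import *
s=manip.get_state();print('tcp',B(s['position']),s['position'],s['clock'],s['contact_force'],s['width'])
cv2.imwrite("pics/wrist19.png",eyes.get_image("wrist"))
```

```text
tcp [[  34.9 -106.7]] [ 0.59064334 -0.03505501  0.13097968] 25.35 [ 0.91037257 -0.00419081  0.52741837] 0.040429648188987415
```

View pics/wrist19.png

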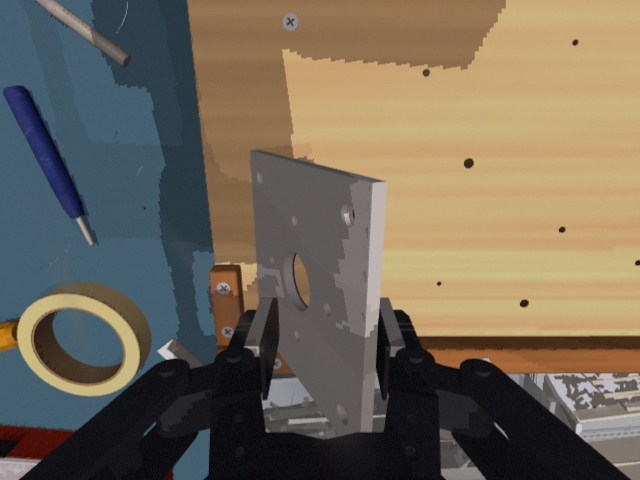

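servo_tool(increments=[{"slide": [0, 0, 0.004], "spin": 0}, {"slide": [0, 0, 0.004], "spin": 0}, {"slide": [0, 0.001, 0.004], "spin": 0}, {"slide": [0, 0.002, 0.004], "spin": 0}, {"slide": [0, 0.0025, 0.004], "spin": 0}, {"slide": [0, 0.0025, 0.003], "spin": 0}, {"slide": [0, 0.0025, 0.003], "spin": 0}], hand=0.82)

```text
clock: 26.1
position: [0.5919, -0.0247, 0.1051]
ee_rot: [0.0, 0.058, 0.998, 0.0]
contact_force: [1.0, 1.4, -0.3]
width: 0.0701
```

Run:
```python
from b import *
s=manip.get_state();print('tcp',B(s['position']),s['position'],s['clock'],s['contact_force'],s['width'])
cv2.imwrite("pics/wrist20.png",eyes.get_image("wrist"))
```

```text
tcp [[ 35.  -96.3]] [ 0.59194482 -0.02470984  0.10507778] 26.1 [ 0.96654707  1.43272402 -0.25441981] 0.07013396623394832
```

View pics/wrist20.png

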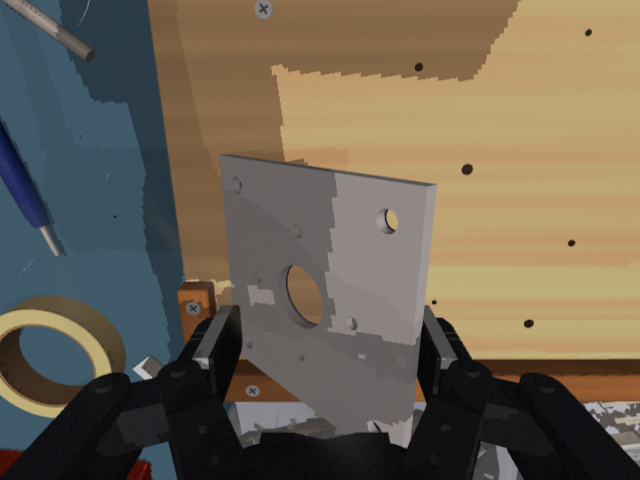

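servo_tool(increments=[{"slide": [0, 0, 0.002], "spin": 0}, {"slide": [0, 0, 0.002], "spin": 0}, {"slide": [0, 0.0015, 0.004], "spin": 0}, {"slide": [0, 0.002, 0.004], "spin": 0}, {"slide": [0, 0.002, 0.004], "spin": 0}, {"slide": [0, 0.002, 0.004], "spin": 0}, {"slide": [0, 0.002, 0.004], "spin": 0}, {"slide": [0, 0.002, 0.004], "spin": 0}], hand=1.0)

```text
clock: 26.95
position: [0.5931, -0.0135, 0.0768]
ee_rot: [-0.0, 0.058, 0.998, -0.0]
contact_force: [0.3, 1.0, 0.1]
width: 0.0852
```

Run:
```python
from b import *
s=manip.get_state();print('tcp',B(s['position']),s['position'],s['clock'],s['contact_force'],s['width'])
cv2.imwrite("pics/wrist21.png",eyes.get_image("wrist"))
im=eyes.get_image("side");cv2.imwrite("pics/side21.png",cv2.resize(im[150:290,300:440],None,fx=4.2,fy=4.2,interpolation=cv2.INTER_CUBIC))
```

```text
tcp [[ 34.9 -85. ]] [ 0.59312565 -0.01346426  0.07682234] 26.95 [0.27172858 0.99261333 0.06688814] 0.08522297995056854
```

View pics/wrist21.png

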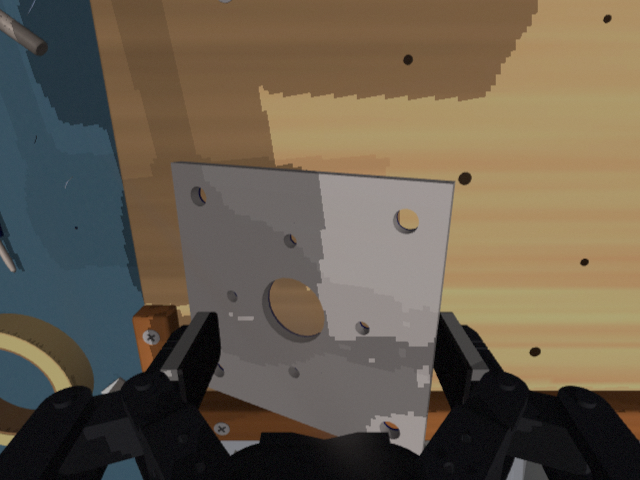

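View pics/side21.png

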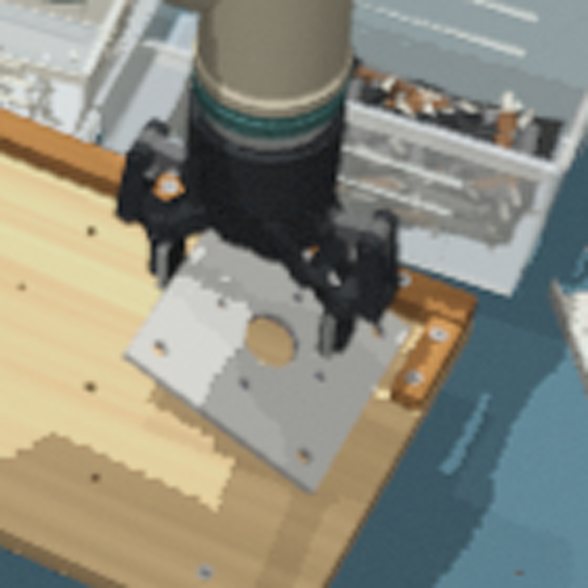

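servo_tool(increments=[{"slide": [0, 0.0015, 0.003], "spin": 0}, {"slide": [0, 0.0015, 0.003], "spin": 0}, {"slide": [0, 0.0015, 0.003], "spin": 0}, {"slide": [0, 0.0015, 0.003], "spin": 0}, {"slide": [0, 0.0015, 0.003], "spin": 0}, {"slide": [0, 0.0015, 0.003], "spin": 0}, {"slide": [0, 0.0015, 0.003], "spin": 0}, {"slide": [0, 0.001, 0.002], "spin": 0}])

```text
clock: 27.85
position: [0.5945, -0.0021, 0.054]
ee_rot: [-0.0, 0.058, 0.998, 0.0]
contact_force: [-0.4, -0.4, -0.5]
width: 0.0859
```

Run:
```python
from b import *
s=manip.get_state();print('tcp',B(s['position']),s['position'],s['clock'],s['contact_force'],s['width'])
cv2.imwrite("pics/wrist22.png",eyes.get_image("wrist"))
im=eyes.get_image("side");cv2.imwrite("pics/side22.png",cv2.resize(im[150:290,300:440],None,fx=4.2,fy=4.2,interpolation=cv2.INTER_CUBIC))
```

```text
tcp [[ 34.9 -73.6]] [ 0.59447127 -0.0020811   0.05399993] 27.85 [-0.44345777 -0.44389582 -0.54971912] 0.08589921997627725
```

View pics/wrist22.png

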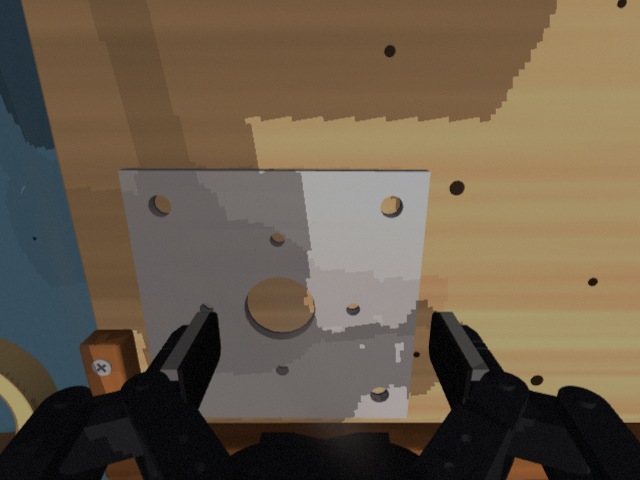

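View pics/side22.png

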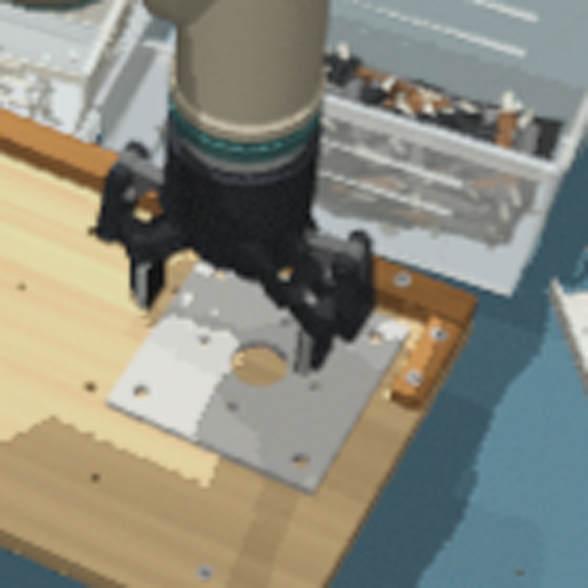

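servo_tool(increments=[{"slide": [0, 0, -0.01], "spin": 0}, {"slide": [0, 0.01, -0.03], "spin": 0}, {"slide": [0.02, 0.01, -0.03], "spin": 0}, {"slide": [0.03, 0, 0], "spin": 0}, {"slide": [0.03, 0, 0], "spin": 0}, {"slide": [0, 0, 0], "spin": 0}, {"slide": [0, 0, 0], "spin": 0}])

```text
clock: 28.65
position: [0.5178, 0.0269, 0.1255]
ee_rot: [0.001, 0.058, 0.998, -0.0]
contact_force: [0.5, 0.4, 0.3]
width: 0.0855
```

Run:
```python
from b import *
s=manip.get_state();print('tcp',B(s['position']),s['position'],s['clock'],s['contact_force'],s['width'])
cv2.imwrite("pics/wrist23.png",eyes.get_image("wrist"))
im=eyes.get_image("top");cv2.imwrite("pics/top23.png",cv2.resize(im[150:300,250:450],None,fx=4,fy=4,interpolation=cv2.INTER_CUBIC))
im=eyes.get_image("side");cv2.imwrite("pics/side23.png",cv2.resize(im[170:310,290:430],None,fx=4.2,fy=4.2,interpolation=cv2.INTER_CUBIC))
```

```text
tcp [[-44.6 -53.6]] [0.51779609 0.02690578 0.1255332 ] 28.65 [0.4728842  0.42369145 0.27283532] 0.08546586849814973
```

View pics/wrist23.png

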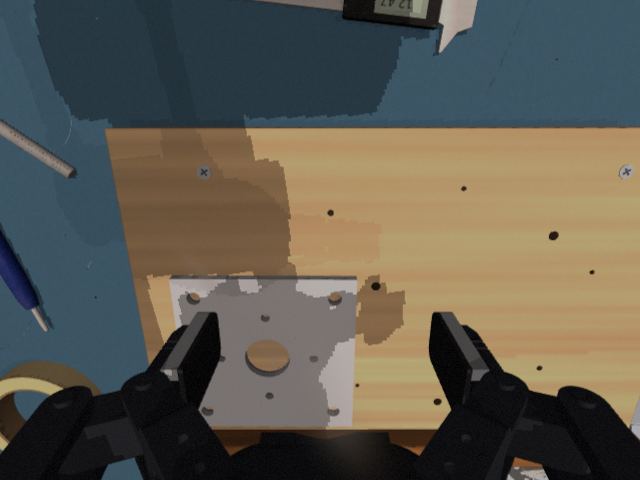

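View pics/top23.png

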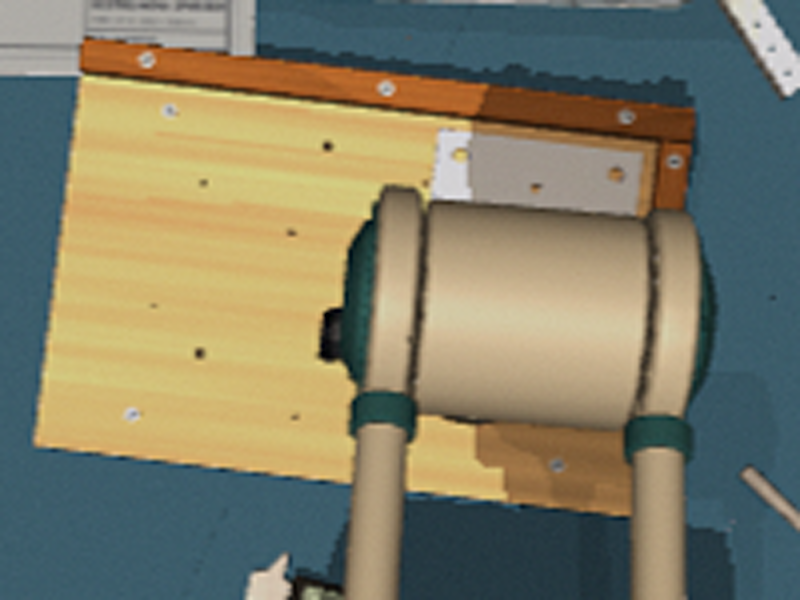

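View pics/side23.png

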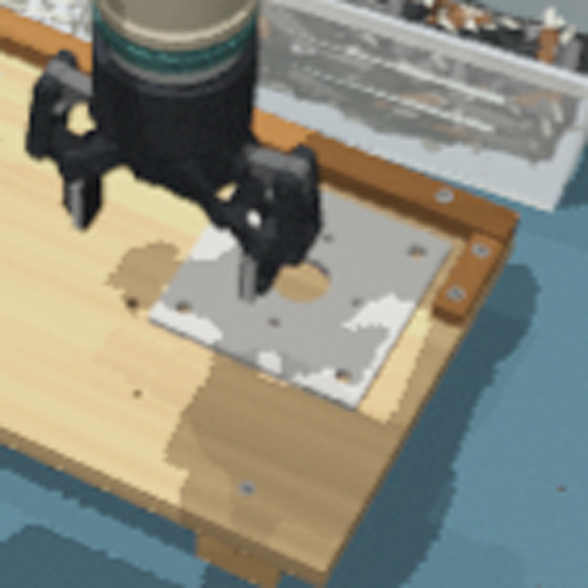

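Run:
```python
from b import *
print('tcp',B(manip.get_state()['position']))
print('plate',B(ray('wrist',[[170,279],[357,279],[352,425]],.076)))
print('board FR corner',B(ray('wrist',[[105,128],[600,128]],.07)), 'fence',B(ray('wrist',[[450,430]],.07)))
```

```text
tcp [[-43.5 -53.7]]
plate [[ -27.4 -151.4]
 [ -27.1  -32.2]
 [  92.2  -32.7]]
board FR corner [[-119.5 -178.2]
 [-119.   105.1]] fence [[103.5  43.4]]
```

servo_tool(increments=[{"slide": [0.007, -0.019, 0], "spin": 0}, {"slide": [0, -0.019, 0], "spin": 0}, {"slide": [0, 0, 0.025], "spin": 0}, {"slide": [0, 0, 0.025], "spin": 0}, {"slide": [0, 0, 0.02], "spin": 0}, {"slide": [0, 0, 0.008], "spin": 0}, {"slide": [0, 0, 0], "spin": 0}, {"slide": [0, 0, 0], "spin": 0}], hand=0.6)

```text
clock: 29.6
position: [0.5072, -0.0102, 0.0465]
ee_rot: [0.001, 0.058, 0.998, -0.0]
contact_force: [-0.2, 0.4, -0.4]
width: 0.0514
```

servo_tool(increments=[{"slide": [-0.004, 0, 0], "spin": 0}, {"slide": [-0.004, 0, 0], "spin": 0}, {"slide": [-0.004, 0, 0], "spin": 0}, {"slide": [-0.002, 0, 0], "spin": 0}, {"slide": [0, 0, 0], "spin": 0}])

```text
clock: 30.1
position: [0.52, -0.0116, 0.0463]
ee_rot: [-0.0, 0.058, 0.998, 0.0]
contact_force: [-0.6, -0.5, 0.7]
width: 0.0511
```

Run:
```python
from b import *
s=manip.get_state();print('tcp',B(s['position']),s['position'],s['clock'],s['contact_force'],s['width'])
```

```text
tcp [[-38.  -91.6]] [ 0.51999038 -0.01162612  0.04627995] 30.1 [-0.58059384 -0.51113772  0.7098197 ] 0.05107929005596205
```

servo_tool(increments=[{"slide": [-0.003, 0, 0], "spin": 0}, {"slide": [-0.002, 0, 0], "spin": 0}, {"slide": [0, 0, 0], "spin": 0}])

```text
clock: 30.4
position: [0.5254, -0.0122, 0.0462]
ee_rot: [0.0, 0.058, 0.998, 0.0]
contact_force: [-1.0, 0.2, -0.8]
width: 0.0512
```

servo_tool(increments=[{"slide": [-0.001, 0, 0], "spin": 0}, {"slide": [-0.001, 0, 0], "spin": 0}, {"slide": [0, 0, 0], "spin": 0}])

```text
clock: 30.7
position: [0.5271, -0.0124, 0.0462]
ee_rot: [0.0, 0.058, 0.998, 0.0]
contact_force: [-1.9, -1.4, -0.4]
width: 0.0511
```

servo_tool(increments=[{"slide": [-0.001, 0, 0], "spin": 0}, {"slide": [-0.001, 0, 0], "spin": 0}, {"slide": [0, 0, 0], "spin": 0}])

```text
clock: 31.0
position: [0.5271, -0.0124, 0.0462]
ee_rot: [-0.002, 0.058, 0.998, 0.0]
contact_force: [-5.4, 1.2, 3.2]
width: 0.051
```

servo_tool(increments=[{"slide": [0.012, 0, 0], "spin": 0}, {"slide": [0, 0, -0.04], "spin": 0}, {"slide": [-0.02, 0.028, -0.01], "spin": 0}, {"slide": [-0.03, 0.028, 0], "spin": 0}, {"slide": [-0.03, 0.028, 0], "spin": 0}, {"slide": [-0.023, 0, 0], "spin": 0}, {"slide": [0, 0, 0], "spin": 0}, {"slide": [0, 0, 0], "spin": 0}], hand=0)

```text
clock: 31.8
position: [0.6286, 0.0603, 0.0959]
ee_rot: [-0.0, 0.058, 0.998, 0.0]
contact_force: [-1.4, 0.6, -0.3]
width: 0.0001
```

Run:
```python
from b import *
s=manip.get_state();print('tcp',B(s['position']),s['position'],s['clock'],s['contact_force'],s['width'])
cv2.imwrite("pics/wrist24.png",eyes.get_image("wrist"))
```

```text
tcp [[61.6 -7.7]] [0.62861473 0.06025022 0.09593369] 31.8 [-1.44816992  0.579418   -0.30605594] 7.937356000958924e-05
```

View pics/wrist24.png

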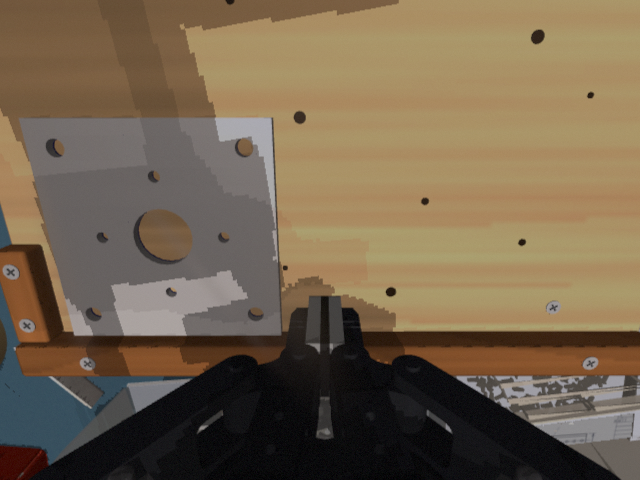

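servo_tool(increments=[{"slide": [0, 0, 0.02], "spin": 0}, {"slide": [0, 0, 0.018], "spin": 0}, {"slide": [0, 0, 0.007], "spin": 0}, {"slide": [0, 0, 0], "spin": 0}, {"slide": [0, -0.006, 0], "spin": 0}, {"slide": [0, -0.006, 0], "spin": 0}, {"slide": [0, -0.004, 0], "spin": 0}, {"slide": [0, 0, 0], "spin": 0}])

```text
clock: 32.65
position: [0.6274, 0.0435, 0.052]
ee_rot: [0.001, 0.058, 0.998, -0.0]
contact_force: [0.4, -0.5, -0.6]
width: 0.0001
```

servo_tool(increments=[{"slide": [0, -0.004, 0], "spin": 0}, {"slide": [0, -0.003, 0], "spin": 0}, {"slide": [0, 0, 0], "spin": 0}])

```text
clock: 32.95
position: [0.6266, 0.0374, 0.0515]
ee_rot: [0.0, 0.058, 0.998, 0.0]
contact_force: [-0.1, 0.3, 0.4]
width: -0.0001
```

servo_tool(increments=[{"slide": [0, -0.002, 0], "spin": 0}, {"slide": [0, -0.002, 0], "spin": 0}, {"slide": [0, 0, 0], "spin": 0}])

```text
clock: 33.25
position: [0.626, 0.0334, 0.0514]
ee_rot: [0.0, 0.058, 0.998, 0.0]
contact_force: [0.7, 1.6, 0.6]
width: 0.0001
```

Run:
```python
from b import *
s=manip.get_state();print('tcp',B(s['position']),s['position'],s['clock'],s['contact_force'],s['width'])
cv2.imwrite("pics/wrist25.png",eyes.get_image("wrist"))
```

```text
tcp [[ 62.1 -34.6]] [0.62602646 0.03344845 0.0513952 ] 33.25 [0.65878935 1.64202363 0.5745563 ] 0.0001296360598002706
```

View pics/wrist25.png

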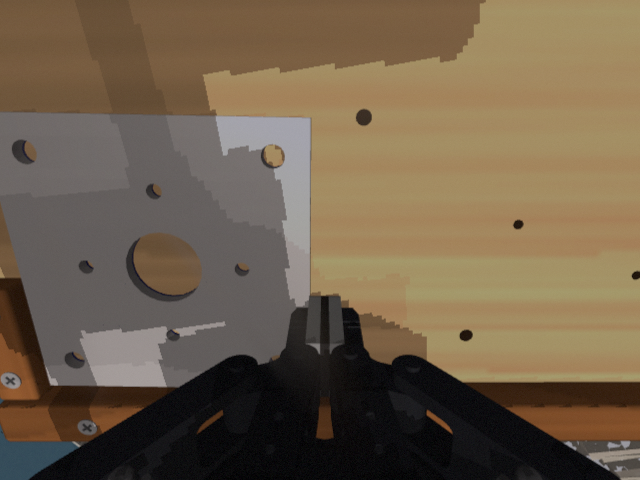

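servo_tool(increments=[{"slide": [0, -0.003, 0], "spin": 0}, {"slide": [0, -0.002, 0], "spin": 0}, {"slide": [0, 0, 0], "spin": 0}])

```text
clock: 33.6
position: [0.6249, 0.0329, 0.0514]
ee_rot: [-0.0, 0.059, 0.998, 0.004]
contact_force: [0.5, 11.8, 2.6]
width: 0.0002
```

servo_tool(increments=[{"slide": [0, -0.002, 0], "spin": 0}, {"slide": [0, -0.002, 0], "spin": 0}, {"slide": [0, 0, 0], "spin": 0}])

```text
clock: 33.9
position: [0.6241, 0.0326, 0.0514]
ee_rot: [-0.001, 0.06, 0.998, 0.007]
contact_force: [0.8, 20.5, 3.8]
width: -0.0001
```

servo_tool(increments=[{"slide": [0, -0.001, 0], "spin": 0}, {"slide": [0, -0.001, 0], "spin": 0}, {"slide": [0, 0, 0], "spin": 0}])

```text
clock: 34.2
position: [0.624, 0.0325, 0.0514]
ee_rot: [-0.001, 0.06, 0.998, 0.008]
contact_force: [-0.4, 23.9, 3.5]
width: -0.0
```

Run:
```python
from b import *
s=manip.get_state();print('tcp',B(s['position']),s['position'],s['clock'],s['contact_force'],s['width'])
cv2.imwrite("pics/wrist26.png",eyes.get_image("wrist"))
```

```text
tcp [[ 60.2 -35.8]] [0.62396733 0.0325445  0.05140286] 34.2 [-0.37576178 23.92618525  3.45991174] -4.8206627827915414e-05
```

View pics/wrist26.png

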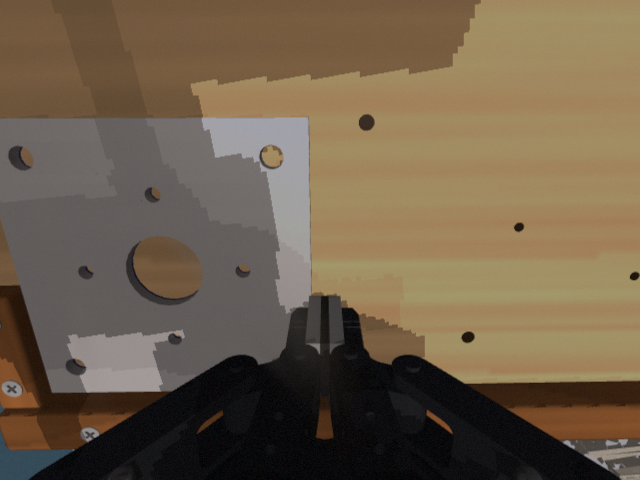

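servo_tool(increments=[{"slide": [0, 0.01, 0], "spin": 0}, {"slide": [0, 0.01, -0.02], "spin": 0}, {"slide": [0, 0, -0.035], "spin": 0}, {"slide": [0.04, -0.02, 0], "spin": 0}, {"slide": [0.04, -0.02, 0], "spin": 0}, {"slide": [0.026, -0.038, 0], "spin": 0}, {"slide": [0, 0, 0], "spin": 0}, {"slide": [0, 0, 0], "spin": 0}])

```text
clock: 35.05
position: [0.5122, -0.024, 0.1065]
ee_rot: [0.0, 0.059, 0.998, -0.0]
contact_force: [-0.6, -0.1, 0.6]
width: -0.0002
```

Run:
```python
from b import *
s=manip.get_state();print('tcp',B(s['position']),s['position'],s['ee_rot'],s['clock'],s['contact_force'],s['width'])
cv2.imwrite("pics/wrist27.png",eyes.get_image("wrist"))
```

```text
tcp [[ -44.4 -104.8]] [ 0.51215581 -0.02395281  0.10646395] [ 1.75310714e-04  5.87780760e-02  9.98270985e-01 -3.84060722e-04] 35.05 [-0.56851453 -0.05747184  0.55540133] -0.0001739669583216599
```

View pics/wrist27.png

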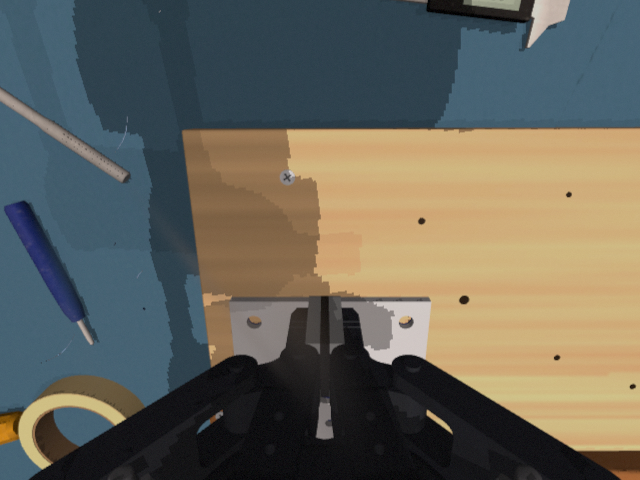

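servo_tool(increments=[{"slide": [0.004, 0, 0.02], "spin": 0}, {"slide": [0, 0, 0.025], "spin": 0}, {"slide": [0, 0, 0.0145], "spin": 0}, {"slide": [0, 0, 0], "spin": 0}, {"slide": [-0.006, 0, 0], "spin": 0}, {"slide": [-0.005, 0, 0], "spin": 0}, {"slide": [-0.003, 0, 0], "spin": 0}, {"slide": [0, 0, 0], "spin": 0}], hand=0.6)

```text
clock: 35.9
position: [0.5234, -0.024, 0.0467]
ee_rot: [0.0, 0.058, 0.998, 0.0]
contact_force: [-0.1, -1.0, -0.6]
width: 0.0513
```

servo_tool(increments=[{"slide": [-0.002, 0, 0], "spin": 0}, {"slide": [-0.001, 0, 0], "spin": 0}, {"slide": [0, 0, 0], "spin": 0}])

```text
clock: 36.2
position: [0.5251, -0.0242, 0.0467]
ee_rot: [-0.0, 0.058, 0.998, 0.0]
contact_force: [-1.1, 1.1, 0.1]
width: 0.0512
```

servo_tool(increments=[{"slide": [-0.001, 0, 0], "spin": 0}, {"slide": [-0.001, 0, 0], "spin": 0}, {"slide": [0, 0, 0], "spin": 0}])

```text
clock: 36.5
position: [0.5258, -0.0244, 0.0466]
ee_rot: [-0.002, 0.058, 0.998, 0.0]
contact_force: [-4.6, 0.1, 2.2]
width: 0.051
```

servo_tool(increments=[{"slide": [-0.001, 0, 0], "spin": 0}, {"slide": [-0.001, 0, 0], "spin": 0}, {"slide": [0, 0, 0], "spin": 0}])

```text
clock: 36.8
position: [0.5258, -0.0244, 0.0465]
ee_rot: [-0.004, 0.058, 0.998, 0.0]
contact_force: [-8.5, -0.3, 5.1]
width: 0.0513
```

servo_tool(increments=[{"slide": [0.015, 0, 0], "spin": 0}, {"slide": [0.01, 0, -0.03], "spin": 0}, {"slide": [0.02, 0.03, -0.03], "spin": 0}, {"slide": [0.02, 0.04, 0], "spin": 0}, {"slide": [0.03, 0.04, 0], "spin": 0}, {"slide": [0, 0.04, 0], "spin": 0}, {"slide": [0, 0, 0], "spin": 0}, {"slide": [0, 0, 0], "spin": 0}])

```text
clock: 37.6
position: [0.4538, 0.136, 0.1073]
ee_rot: [0.002, 0.057, 0.998, 0.0]
contact_force: [0.3, -0.2, 0.2]
width: 0.0515
```

Run:
```python
from b import *
s=manip.get_state();print('tcp',B(s['position']),s['position'],s['clock'],s['contact_force'])
im=eyes.get_image("top");cv2.imwrite("pics/top28f.png",im);cv2.imwrite("pics/top28.png",cv2.resize(im[150:300,250:450],None,fx=4,fy=4,interpolation=cv2.INTER_CUBIC))
im=eyes.get_image("side");cv2.imwrite("pics/side28f.png",im);cv2.imwrite("pics/side28.png",cv2.resize(im[170:310,290:430],None,fx=4.2,fy=4.2,interpolation=cv2.INTER_CUBIC))
```

```text
tcp [[-120.8   47.3]] [0.45379153 0.13595632 0.10725342] 37.6 [ 0.3351746  -0.21496705  0.23302482]
```

View pics/top28.png

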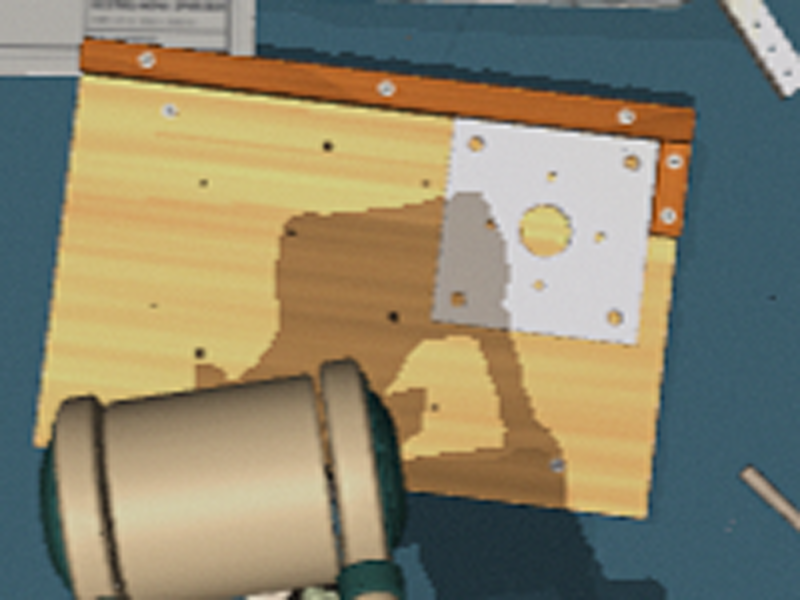

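View pics/side28.png

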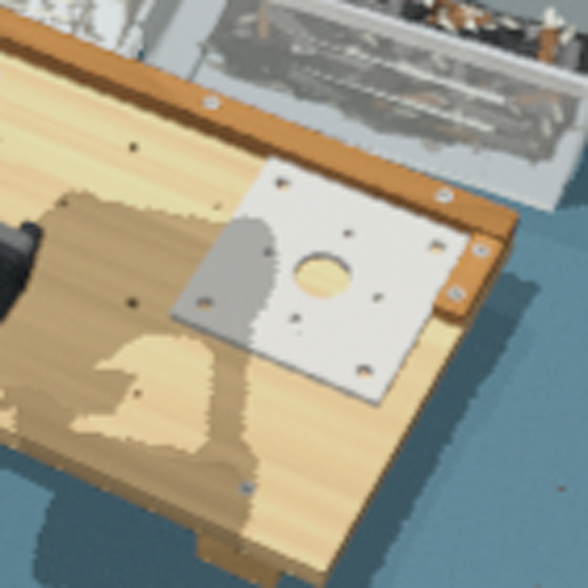

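Run:
```python
from b import *
u=np.array([[455,119],[658,142],[637,344],[432,321]])/4+[250,150]
c=B(ray('top',u,.076)); print(c.tolist(),c.mean(0), np.degrees(np.arctan2(*(c[0]-c[1]))))
u=np.array([[268,156],[470,235],[378,404],[171,317]])/4.2+[290,170]
c=B(ray('side',u,.076)); print(c.tolist(),c.mean(0), np.degrees(np.arctan2(*(c[0]-c[1]))))
print(manip.get_state()['clock'],manip.get_state()['contact_force'])
```

```text
[[98.3, -43.3], [98.9, -162.8], [-20.2, -163.8], [-21.1, -43.7]] [  38.975 -103.4  ] -0.2876751366610338
[[98.6, -42.3], [100.3, -161.6], [-22.2, -164.4], [-23.4, -46.2]] [  38.325 -103.625] -0.8163975961066443
37.7 [0.01490171 0.08232388 0.38289808]
```

Run:
```python
import cv2,numpy as np
a=cv2.imread('pics/top0.png');b=cv2.imread('pics/top28f.png')
for n,(x0,y0,x1,y1) in dict(tape=(452,155,500,202),deburrer=(455,210,480,270),scriber=(432,262,480,310),mallet=(160,200,215,295)).items():
    d=np.abs(a[y0:y1,x0:x1].astype(int)-b[y0:y1,x0:x1]).max(2); print(n,(d>50).mean())
```

```text
tape 0.0
deburrer 0.0
scriber 0.0
mallet 0.0
```

Both views put the plate about 1.5–2 mm from home, which is within calibration error. Its edges visibly touch the fence and stop, the arm is clear, and the tools haven't moved.

```bash
python3 -c "
from rig import manip
print(manip.sign_off())"
```

```text
the job is handed in; nothing more can be done
None
```

I handed the job in at 37.7 s of the 72 s allowed. The plate lies bare face up on the board, pushed home against the fence and the end stop. `sign_off` gives no verdict, so the checks below are my own.

**How it went**
- I pushed the plate flat and square about 54 mm out over the left end.
- Pressing one finger on the overhang tipped the plate over the board's edge. I closed the jaws until they held it upright, then carried it to the stop end.
- There I stood it on its edge and lowered it blue face down with a backing finger. I then pushed it to the fence, to the stop, and to the fence again.

**Last checks**
- **Centre:** the top camera puts it at board (39.0, -103.4) mm and the side camera at (38.3, -103.6) mm, against home at (40, -102). That is about 2 mm off, the limit of the calibration, against 5 mm allowed.
- **Squareness:** 0.3° off in the top view and 0.8° in the side view, against 3° allowed.
- **Seating:** the pushes stalled at about 24 N against the stop and 8.5 N against the fence.
- **Tools:** no change in the top view at the deburrer, mallet, tape or scriber.
- **Robot:** clear of everything at hand-in.

**What disagreed or was not fully controlled**
- The real fingertips sit 22 to 35 mm behind the stated tool point, depending on how far the jaws are open. I measured this by touching the board and allowed for it.
- The plate tipped over the edge faster than planned and slid a little before the jaws caught it.
- In the last part of the lay-down it came to rest slightly sooner than I had worked out. I did not measure its speed at either moment, so the 0.7 m/s limit is not confirmed.

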